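# Pack root-trainer books into the frame and close the end stop

### The arm

A 7-joint arm with a two-finger parallel gripper is mounted at the origin on the work surface. World frame = base frame: x ahead of the robot, y to its left, z up, the work surface at z = 0. Lengths are in m, angles in rad, forces in N, time in s.
With the tool pointing down it reaches from about 0.4 to 0.875 m from the base axis. Payload 19.3 kg.
Tool frame: the origin (TCP) lies between the finger pads; the fingertips stand 8 mm ahead of it and the grasp point (between the pads) lies 11 mm behind it (bot.tip_extent is the x of the fingertips in the tool frame, in m); x points along the fingers, y is the direction in which the jaws open and shut, and the axes are right-handed (so a half turn about x gives the same grasp; the last joint's range is limited). The gripper opens to 85 mm and grips with 20 to 120 N. Pads are 22 mm wide; open, the fingers measure 114 mm over their backs; the gripper's body (76 mm by 85 mm) begins 54 mm behind the grasp point. The pads swing forward as they close: fully open they stand 13 mm farther back than shut.
Start: joints at [1.244, 0.521, -0.036, 1.599, 0.021, 1.021, -0.113], TCP at [0.159, -0.605, 0.239] pointing down, gripper open.
Joint ranges: [-2.91, 2.91], [-0.3, 2.13], [-1.5, 1.42], [0.17, 2.43], [-1.26, 4.41], [0.16, 1.93], [-2.52, 2.52]. Speed limits (rad/s): [1.89, 1.89, 2.39, 2.39, 3.01, 3.01, 3.01].

### API

Orientations are given as [roll, pitch, yaw] about the fixed x, y, z axes, in that order (R = Rz(yaw) Ry(pitch) Rx(roll)).
In Python, from workcell import telemetry, grab_frame, job, cut_out, pinpoint, bot gives the robot as it stands.
- The arm moves only by the tool send_rows, never from a script. Its argument "rows" is a list of rows, each an object of numbers: "dx", "dy", "dz": the shift along the tool's x, y, z in cm; "rx", "ry", "rz": the turn, a rotation vector about the tool's x, y, z in units of 10 degrees (1.0 is 10 degrees); "fingers": the closure, from -1 (fully open) to 1 (shut). In form: [{"dx": .., "dy": .., "dz": .., "rx": .., "ry": .., "rz": .., "fingers": ..}, ...]. A call has exactly 8 rows; each row is the pose to reach, as a shift and turn from the pose commanded when the call began, along the tool's axes at that moment; what a row does not reach only later rows make up. A row lasts 1/8 s, in which the tool goes at most 62.5 mm and 10.7 degrees, less where a joint would pass 70% of its speed; a pose out of reach is approached as far as the arm can. A call with a gripper value outside its range is refused whole. The fingers move at their own pace and stop on an object; "squeeze" is the grip in N (left out, the last holds). Time passes only in rows, so rows that repeat a pose let the fingers close, or fill a call up. It gives the time, the measured TCP pose, the force and the opening at its end, in the units of the state.
- telemetry.observe(): the state, without advancing time (a new reading comes with each control period).
- grab_frame(name): name is "scene" or "side" or "wrist"; returns a dict with "pixels" (420x560x3 uint8, blue, green, red), "fx", "fy", "cx", "cy" (pixels), "R" (3x3) and "t" (3): a world point X has camera coordinates R X + t. Camera axes: x right, y down, z forward; pixel columns grow to the right and rows downward; lengths in m; the calibration is good to about 2 mm. A picture is of the moment at which its call begins. There is no depth.
- job.job_done(): hands the job in, once; it reports no verdict.
Trained networks look in a picture, given as the dict that the camera call returned (one of the last four; its "shot" number tells which), for a name from the list of things; names that differ only in an ending like _2 or _b are one class to them, and where a whole thing is asked for, a point or a joint stands for the part that bears it (a point fixed in the world has none). Each returns a list of dicts, best first, with "conf" (0 to 1); they miss things now and then, are a little off and sometimes report something else, mostly with a low value. They report only what shows in the picture. A call takes as long as a camera call. They do not tell look-alikes from the thing itself.
- cut_out(picture, label): "pixels" (420x560 bool, what is visible of it) and "centre" ([column, row] in pixels, amid what is visible of it).
- pinpoint(picture, label): "centre" ([column, row] in pixels: a listed point, or the origin of a listed thing).
The state is a dict: "clock": time; "qpos": joint angles; "qd": joint speeds; "joint_efforts": joint torques, N m; "position": TCP position; "tool_rot": TCP orientation; "force": force on the tool from outside, world axes, zero at the start; "moment": the same for the moment, N m; "grip_width": finger opening in m.
Only numpy, scipy, OpenCV 4.12 (cv2) and the standard library are available. Lean on these libraries where they do the work, as an engineer would, in place of code of your own. Each camera call takes 0.05 s, during which the arm holds its last target.

### The job

Two root-trainer books already stand loosely in the packing frame; stand the other two upright in its channel as well, so that all four are between the end wall and the yellow end stop, sliding the stop back first if it leaves too little room. Then push the stop up snug, so that the four books stand tight together against the end wall with no gaps, and leave it there. Do not knock a book over, and leave the sprayer, pots, jar, label tub and trowel where they are.

Things in the scene. Friction and masses are not known exactly. Their poses are not given: they have to be found in the camera images.
- rack_wall (a point): Packing frame, fixed, up to 20 deg askew: foot of the end wall's inner face, midway across, on the channel floor (12 mm above the bench). x across the channel; y along it, from the channel OUT through the wall (the channel lies on the -y side); z up. Channel 122 mm wide between 4 mm side rails 45 mm high above its floor; wall 83 mm above the floor; far end open
- rack: The packing frame as a whole, same axes; its origin is under its ply base, at bench level, 140 mm from the wall's inner face towards the stop (-y). Base 152 mm wide, 12 mm thick; it reaches 340 mm along the channel from the wall's inner face. The timber end wall is 20 mm thick and 152 mm wide
- stop (a joint): Yellow sliding end stop: clear length of channel in m from wall to the stop's face, 0 to 0.28; four books packed tight read 0.128. Slides stiffly (3 N), stays where left, cannot tip or lift; push or hook it either way
- stop_face (a point): Foot of the end stop's face, midway across, on the channel floor; axes as for the frame. Plate 116 mm wide, 8 mm thick, top 90 mm above the channel floor. Behind it (-y) a 5 mm foot reaches 66 mm back from the face and carries a grab loop: 10 mm bar, 70 mm wide, top 75 mm above the floor, centred 58 mm behind the face, so 45 mm of open room lies between plate and loop; thin stay rods 50 mm either side
- book1_mid (a point): Empty root-trainer book (black hinged plastic strip of four deep cells, folded shut, rigid), standing in the channel already, near the end wall. 112 mm long (x), 32 mm thick (y), 100 mm high (z, open cells up), about 90 g; the point is its centre, 50 mm above its foot. Ends alike: either way round is right
- book2_mid (a point): Empty root-trainer book (black hinged plastic strip of four deep cells, folded shut, rigid), standing in the channel already, farther along it. 112 mm long (x), 32 mm thick (y), 100 mm high (z, open cells up), about 90 g; the point is its centre, 50 mm above its foot. Ends alike: either way round is right
- book3_mid (a point): Empty root-trainer book (black hinged plastic strip of four deep cells, folded shut, rigid), standing loose on the bench among the clutter, turned any way. 112 mm long (x), 32 mm thick (y), 100 mm high (z, open cells up), about 90 g; the point is its centre, 50 mm above its foot. Ends alike: either way round is right
- book4_mid (a point): Empty root-trainer book (black hinged plastic strip of four deep cells, folded shut, rigid), standing loose on the bench among the clutter, turned any way. 112 mm long (x), 32 mm thick (y), 100 mm high (z, open cells up), about 90 g; the point is its centre, 50 mm above its foot. Ends alike: either way round is right
- sprayer_mid (a point): Bystander, loose: trigger spray bottle, white with a green head, 68 mm across, 193 mm high (its nozzle reaches 48 mm from its axis), upright; point on its axis, 100 mm up. Leave it alone
- pot_mid (a point): Bystander, loose: empty terracotta pot, 102 mm across the rim, 90 mm high, upright; point at its centre, 45 mm up. Leave it alone
- squarepot_mid (a point): Bystander, loose: empty square plastic pot, teal, 72 mm square at the rim, 78 mm high, upright; point at its centre, 39 mm up. Leave it alone
- seedjar_mid (a point): Bystander, loose: amber seed jar with a red cap, 72 mm across, 100 mm high, upright; point at its centre, 50 mm up. Leave it alone
- labeltub_mid (a point): Bystander, loose: blue tub of plant labels, 72 mm across, 85 mm high with labels standing up to 130 mm; point on its axis, 42 mm up. Leave it alone
- trowel_mid (a point): Bystander, loose: hand trowel lying flat on the bench beyond the frame, 265 mm long, 58 mm wide, 27 mm high; point near its middle, 14 mm up; x runs along it to the blade. Leave it alone
There are look-alikes about, which are no part of the job. Leave any red look-alike of the part that bears book3_mid alone.

How it is judged:
By the outcome, as a careful person would: the job done as asked, in the order asked, and still so for the second after the job is handed in, with the robot touching nothing.
It also fails if it takes over 72 s, if anything falls off the work surface, if the arm or the gripper's body presses on something with over 40 N, if the wrist force passes 120 N, or if a joint passes its speed limit or range.

## Working session

There is one attempt and no reset: what is moved stays moved. The work goes in short steps, Python scripts to look and compute and a tool call to move; the robot and the scene stay as the last step left them, time stands still between calls to the robot, and variables do not carry over. Pictures are saved under pics/ and viewed, and the job is handed in when it is done.

Besides the shell and the picture viewer there is one more tool, called after ">>>" by a JSON object that holds its "name" and its "arguments". send_rows: Moves the arm, as the interface text tells. Its arguments: {"type":"object","properties":{"rows":{"type":"array","items":{"type":"object","properties":{"dx":{"type":"number"},"dy":{"type":"number"},"dz":{"type":"number"},"rx":{"type":"number"},"ry":{"type":"number"},"rz":{"type":"number"},"fingers":{"type":"number"}}}},"squeeze":{"type":"number"}},"required":["rows"]}

```bash
ls; mkdir -p pics; python3 - <<'E'
from workcell import telemetry, grab_frame, bot
import cv2
print(telemetry.observe()); print([a for a in dir(bot) if a[0]!='_'], bot.tip_extent)
for n in ["scene","side","wrist"]:
    f=grab_frame(n); cv2.imwrite(f"pics/{n}0.png",f["pixels"]); print(n,f["fx"],f["fy"],f["cx"],f["cy"],f["R"],f["t"])
E
```

```text
pics
{'clock': 0.0, 'qpos': array([ 1.24381652,  0.52203843, -0.03632041,  1.59997476,  0.02116139,
        1.02108528, -0.11280311]), 'qd': array([-0.00030991,  0.00021587,  0.00023363, -0.00013994,  0.00121486,
       -0.0002194 , -0.00097509]), 'joint_efforts': array([-3.62401865e-03, -9.27114630e+01,  1.97793156e+00, -3.69935596e+01,
        1.77597388e-02,  8.11631558e-03,  5.93582672e-05]), 'position': array([ 0.15862289, -0.60421331,  0.23872248]), 'tool_rot': array([-1.52670368,  1.56967368,  1.87162884]), 'force': array([-0.0389008 ,  0.81461391,  0.36704077]), 'moment': array([0.00449137, 0.04136835, 0.01545857]), 'grip_width': 0.08533489030722663}
['IKError', 'tip_extent'] 0.008
scene 502.84878035730645 502.84878035730645 283.7227762671813 211.19030911962642 [[ 0.5885772   0.80835695  0.01165846]
 [ 0.66255646 -0.47405395 -0.57990671]
 [-0.46324488  0.34904425 -0.81459947]] [-0.25355595 -0.29589368  1.86557026]
side 482.60011571271565 482.60011571271565 274.5668253840429 210.8753253787441 [[-0.98151877 -0.19132163 -0.00411666]
 [-0.13995799  0.73235155 -0.666388  ]
 [ 0.13050928 -0.65349616 -0.74559378]] [0.48935207 0.16243516 1.22208468]
wrist 353.87041177281986 353.87041177281986 277.8580505058999 210.23541158158375 [[ 2.53520782e-01 -9.67329698e-01 -6.84883263e-04]
 [-9.18819532e-01 -2.41028364e-01  3.12531592e-01]
 [-3.02486167e-01 -7.86039696e-02 -9.49907119e-01]] [-0.62531153 -0.04051792  0.38110846]
```

View pics/scene0.png

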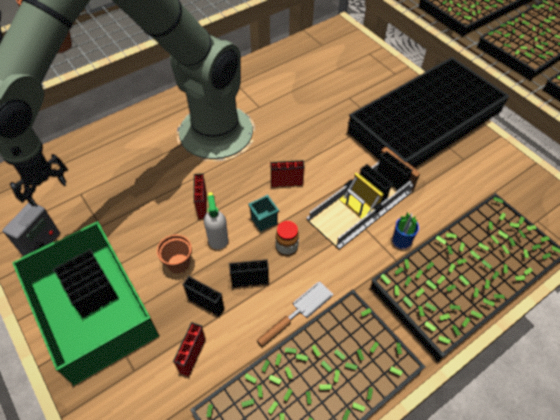

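View pics/side0.png

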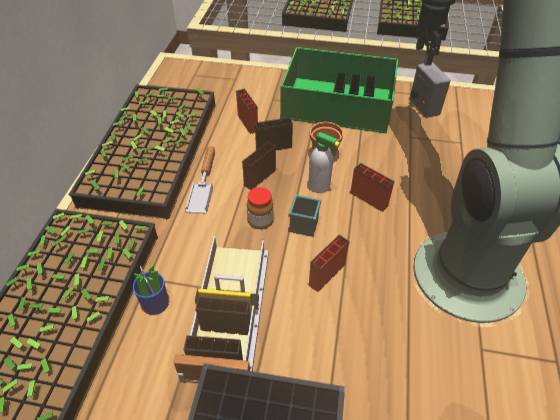

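View pics/wrist0.png

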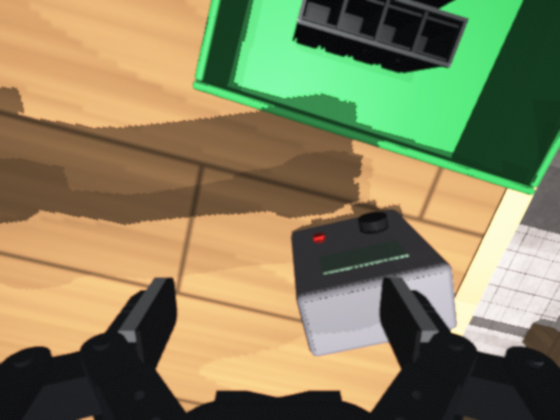

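The black books loose on the bench are at scene (204,297) and (249,273), which is side (259,165) and (274,135). The look-alikes are red books at scene (200,196), (287,174) and (190,350), and black ones in the green crate at (86,283), which are not on the bench. Next I'll measure.

```bash
cat > h.py <<'E'
import numpy as np, cv2
from workcell import telemetry, grab_frame, job, cut_out, pinpoint, bot
from scipy.optimize import least_squares
def proj(f,X):
    X=np.atleast_2d(X); c=X@np.array(f["R"]).T+np.array(f["t"])
    return np.c_[f["fx"]*c[:,0]/c[:,2]+f["cx"], f["fy"]*c[:,1]/c[:,2]+f["cy"]]
def onplane(f,uv,z):
    R=np.array(f["R"]);C=-R.T@np.array(f["t"])
    d=R.T@np.array([(uv[0]-f["cx"])/f["fx"],(uv[1]-f["cy"])/f["fy"],1]); return C+d*(z-C[2])/d[2]
E
python3 - <<'E'
from h import *
Z=dict(rack_wall=.012,rack=0,stop_face=.012,book1_mid=.062,book3_mid=.05,sprayer_mid=.1,pot_mid=.045,squarepot_mid=.039,seedjar_mid=.05,labeltub_mid=.042,trowel_mid=.014)
for n in ["scene","side"]:
    f=grab_frame(n)
    s=cv2.resize(f["pixels"],None,fx=1,fy=1)
    for k,z in Z.items():
        for d in pinpoint(f,k)[:8]:
            if d["conf"]>.15: print(n,k,round(d["conf"],2),np.round(d["centre"]),np.round(onplane(f,d["centre"],z),3)[:2])
f=grab_frame("scene");c=cv2.resize(f["pixels"][150:330,170:450],(800,514),interpolation=cv2.INTER_CUBIC);cv2.imwrite("pics/c1.png",c)
f=grab_frame("side");c=cv2.resize(f["pixels"][80:400,150:400],(468,600),interpolation=cv2.INTER_CUBIC);cv2.imwrite("pics/c2.png",c)
E
```

```text
scene rack_wall 0.94 [393. 176.] [0.545 0.382]
scene rack 0.74 [364. 202.] [0.567 0.235]
scene rack 0.38 [214. 224.] [ 0.35  -0.219]
scene stop_face 0.75 [366. 202.] [0.578 0.231]
scene book3_mid 0.92 [245. 274.] [ 0.586 -0.252]
scene book3_mid 0.71 [286. 172.] [0.344 0.072]
scene book3_mid 0.68 [205. 196.] [ 0.271 -0.201]
scene book3_mid 0.62 [191. 351.] [ 0.693 -0.495]
scene book3_mid 0.28 [202. 295.] [ 0.571 -0.39 ]
scene sprayer_mid 0.73 [213. 223.] [ 0.409 -0.248]
scene pot_mid 0.91 [175. 254.] [ 0.405 -0.386]
scene squarepot_mid 0.75 [264. 210.] [ 0.424 -0.075]
scene seedjar_mid 0.64 [287. 240.] [ 0.563 -0.085]
scene seedjar_mid 0.37 [406. 233.] [0.757 0.231]
scene labeltub_mid 0.67 [402. 230.] [0.74  0.233]
scene labeltub_mid 0.33 [364. 199.] [0.579 0.216]
scene trowel_mid 0.77 [293. 308.] [ 0.74  -0.193]
scene trowel_mid 0.72 [392. 170.] [0.525 0.395]
scene trowel_mid 0.19 [265. 214.] [ 0.422 -0.069]
side rack_wall 0.43 [259. 165.] [ 0.602 -0.286]
side rack 0.59 [227. 318.] [0.568 0.233]
side book1_mid 0.77 [215. 357.] [0.555 0.36 ]
side book1_mid 0.39 [149. 296.] [0.745 0.245]
side book3_mid 0.83 [371. 189.] [ 0.264 -0.211]
side book3_mid 0.73 [329. 262.] [0.35  0.064]
side book3_mid 0.71 [245. 108.] [ 0.7  -0.51]
side book3_mid 0.7 [259. 164.] [ 0.593 -0.25 ]
side book3_mid 0.7 [151. 297.] [0.745 0.24 ]
side sprayer_mid 0.68 [324. 160.] [ 0.406 -0.248]
side sprayer_mid 0.18 [202. 179.] [ 0.722 -0.112]
side pot_mid 0.71 [327. 143.] [ 0.409 -0.39 ]
side pot_mid 0.18 [228. 317.] [0.558 0.254]
side squarepot_mid 0.27 [276. 132.] [ 0.574 -0.418]
side seedjar_mid 0.88 [260. 207.] [ 0.556 -0.084]
side seedjar_mid 0.43 [328. 145.] [ 0.404 -0.375]
side labeltub_mid 0.6 [150. 292.] [0.755 0.224]
side labeltub_mid 0.27 [329. 145.] [ 0.401 -0.384]
side trowel_mid 0.67 [206. 181.] [ 0.743 -0.189]
```

View pics/c1.png

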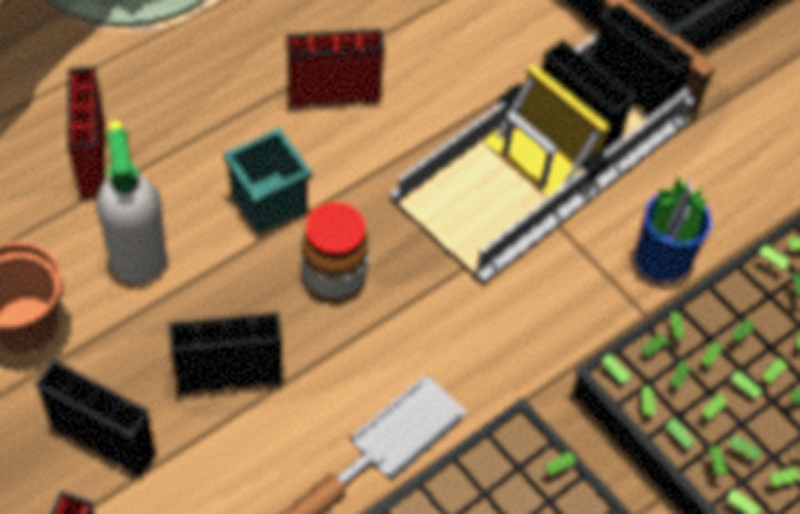

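View pics/c2.png

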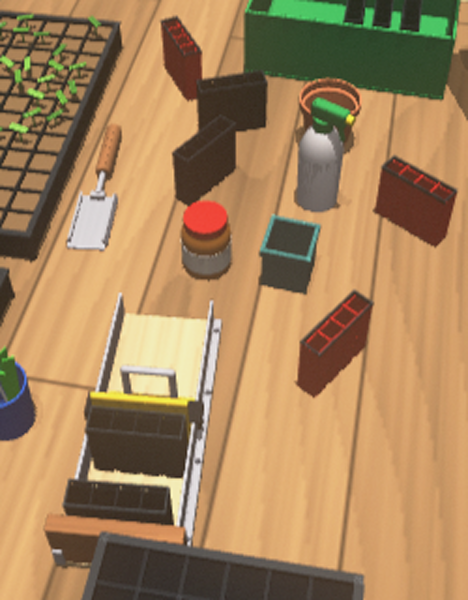

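```bash
python3 - <<'E'
from h import *
f=grab_frame("scene");c=cv2.resize(f["pixels"][140:250,300:430],(709,600),interpolation=cv2.INTER_CUBIC);cv2.imwrite("pics/c3.png",c)
f=grab_frame("side");c=cv2.resize(f["pixels"][230:390,160:290],None,fx=3.75,fy=3.75,interpolation=cv2.INTER_CUBIC);cv2.imwrite("pics/c4.png",c)
E
```

```text
(no output)
```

View pics/c3.png

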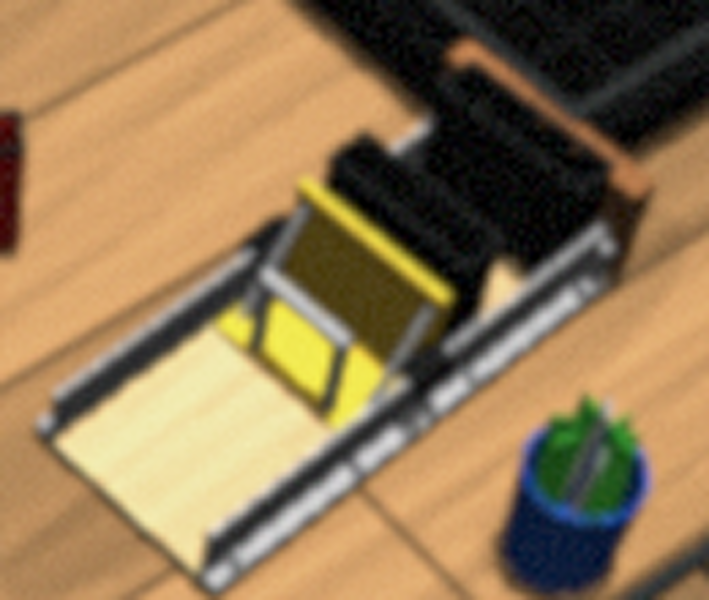

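View pics/c4.png

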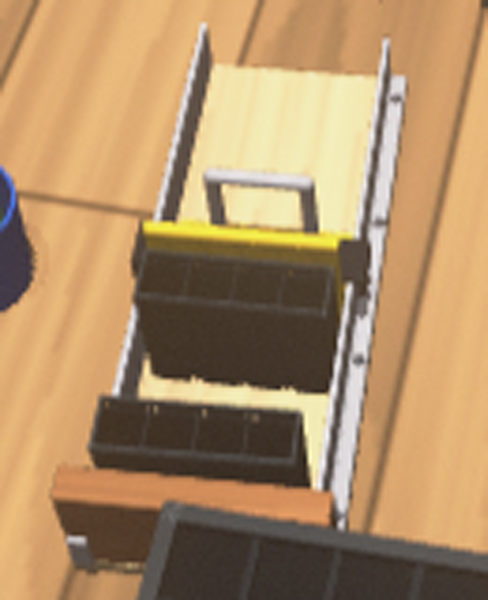

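```bash
cat >> h.py <<'E'
def W(p,L):
    L=np.atleast_2d(L)/1000.; c,s=np.cos(p[2]),np.sin(p[2])
    return np.c_[p[0]+c*L[:,0]-s*L[:,1], p[1]+s*L[:,0]+c*L[:,1], L[:,2]+.012]
E
python3 - <<'E'
from h import *
sd=[((204,25),(63,-340,45)),((386,42),(-63,-340,45)),((58,467),(76,0,83)),((53,493),(76,20,83)),((330,492),(-76,0,83)),((330,518),(-76,20,83)),((213,66),(61,-340,0)),((378,76),(-61,-340,0)),((145,222),(58,'s',90)),((340,238),(-58,'s',90))]
sc=[((208,540),(63,-340,45)),((55,397),(-63,-340,45)),((200,575),(61,-340,0)),((450,60),(-76,0,83)),((648,183),(76,20,83)),((302,182),(-58,'s',90)),((450,300),(58,'s',90))]
F={n:grab_frame(n) for n in("scene","side")}
def res(p):
    o=[]
    for n,L,k,of in(("side",sd,3.75,(160,230)),("scene",sc,5.454,(300,140))):
        for uv,m in L:
            m=[(-p[3]*1000-8) if v=='s' else v for v in m]
            o.append(proj(F[n],W(p,m))[0]-(np.array(uv)/k+of))
    return np.ravel(o)
r=least_squares(res,[.545,.382,.1,.15],loss='soft_l1')
print(r.x,np.round(r.fun.reshape(-1,2) if 0 else res(r.x).reshape(-1,2),1))
# fit books: cuboids by silhouette on dark masks
p=r.x; np.save("rack.npy",p)
E
```

```text
[0.5544387  0.37530628 0.09603684 0.14223564] [[-1.1 -0.4]
 [-0.7 -1.4]
 [-0.4 -0.8]
 [-1.3  1.6]
 [ 1.1 -0.8]
 [-0.2  1.8]
 [-1.  -0.6]
 [ 1.1  0.2]
 [-0.4  0.6]
 [-0.9  0.6]
 [-0.5 -1.2]
 [-0.8 -0.4]
 [-1.  -0.3]
 [-1.8 -1.6]
 [ 0.8 -0.9]
 [-1.5  0.4]
 [-1.8  0.3]]
```

```bash
cat > mv.py <<'E'
# usage: python3 mv.py x y z yawdeg  (yaw of jaw axis tool y in world, tool pointing down)
import sys; from h import *
from scipy.spatial.transform import Rotation as Ro
def state():
    s=telemetry.observe(); R=Ro.from_euler('xyz',s['tool_rot']).as_matrix(); return s,R
def delta(tgt,yaw):
    s,R=state(); best=None
    for k in(0,np.pi):
        a=yaw+k; X=np.array([0,0,-1.]);Y=np.array([np.cos(a),np.sin(a),0]);Z=np.cross(X,Y)
        T=np.c_[X,Y,Z]; rv=Ro.from_matrix(R.T@T).as_rotvec()
        d=R.T@(np.array(tgt)-s['position'])
        print('shift cm',np.round(d*100,2),'rot x10deg',np.round(np.degrees(rv)/10,3),'cur yaw',round(np.degrees(np.arctan2(R[1,1],R[0,1])),2))
    print('pos',np.round(s['position'],4),'t',round(s['clock'],2),'F',np.round(s['force'],1),'w',round(s['grip_width'],4),'q7',round(s['qpos'][6],2),'q1',round(s['qpos'][0],2))
    print('R',np.round(R,3).tolist())
if __name__=='__main__':
    a=list(map(float,sys.argv[1:5])); delta(a[:3],np.radians(a[3]))
E
python3 - <<'E'
from h import *
p=np.load("rack.npy"); f=grab_frame("side")
def loc(uv,z):
    X=onplane(f,np.array(uv)/3.75+(160,230),.012+z); d=X[:2]-p[:2]; c,s=np.cos(p[2]),np.sin(p[2]); return np.round([1000*(c*d[0]+s*d[1]),1000*(-s*d[0]+c*d[1])])
for uv,z in [((150,378),0),((330,390),0),((140,292),.1),((328,312),.1),((150,250),.1),((335,265),.1),((92,450),.1),((300,460),.1),((100,397),.1),((300,410),.1)]: print(uv,z,loc(uv,z))
E
python3 mv.py 0.5735 0.176 0.25 95.5
```

```text
(150, 378) 0 [ 54. -98.]
(330, 390) 0 [ -57. -100.]
(140, 292) 0.1 [ 48. -99.]
(328, 312) 0.1 [-60. -97.]
(150, 250) 0.1 [  48. -127.]
(335, 265) 0.1 [ -60. -127.]
(92, 450) 0.1 [54. -2.]
(300, 460) 0.1 [-57.  -7.]
(100, 397) 0.1 [ 57. -33.]
(300, 410) 0.1 [-53. -36.]
shift cm [ -1.07 -64.95 -59.94] rot x10deg [-1.7079e+01 -1.0000e-03 -0.0000e+00] cur yaw -75.29
shift cm [ -1.07 -64.95 -59.94] rot x10deg [ 0.921 -0.     0.   ] cur yaw -75.29
pos [ 0.1587 -0.6045  0.2393] t 1.7 F [-0.2 -2.2  0.2] w 0.085 q7 -0.11 q1 1.24
R [[0.0, 0.254, -0.967], [0.0, -0.967, -0.254], [-1.0, -0.0, -0.0]]
```

>>> {"name": "send_rows", "arguments": {"rows": [{"dx":-5,"dy":-2,"dz":-2,"rx":0.2,"fingers":-0.1},{"dx":-7,"dy":-6,"dz":-5.5,"rx":0.5,"fingers":-0.1},{"dx":-7,"dy":-10.5,"dz":-9.5,"rx":0.92,"fingers":-0.1},{"dx":-7,"dy":-15,"dz":-13.5,"rx":0.92,"fingers":-0.1},{"dx":-7,"dy":-19.5,"dz":-17.5,"rx":0.92,"fingers":-0.1},{"dx":-7,"dy":-24,"dz":-21.5,"rx":0.92,"fingers":-0.1},{"dx":-7,"dy":-28.5,"dz":-25.5,"rx":0.92,"fingers":-0.1},{"dx":-7,"dy":-33,"dz":-29.5,"rx":0.92,"fingers":-0.1}]}}

```text
invalid input at $.rows[0]: expected keys dx, dy, dz, rx, ry, rz, fingers
```

```bash
python3 mv.py 0.5735 0.176 0.25 95.5
```

```text
shift cm [ -1.07 -64.95 -59.94] rot x10deg [-1.7079e+01 -1.0000e-03 -0.0000e+00] cur yaw -75.29
shift cm [ -1.07 -64.95 -59.94] rot x10deg [ 0.921 -0.     0.   ] cur yaw -75.29
pos [ 0.1587 -0.6045  0.2393] t 1.7 F [-0.2 -2.2  0.2] w 0.085 q7 -0.11 q1 1.24
R [[0.0, 0.254, -0.967], [0.0, -0.967, -0.254], [-1.0, -0.0, -0.0]]
```

>>> {"name": "send_rows", "arguments": {"rows": [{"dx":-5,"dy":-2,"dz":-2,"rx":0.2,"ry":0,"rz":0,"fingers":-0.1},{"dx":-7,"dy":-6,"dz":-5.5,"rx":0.5,"ry":0,"rz":0,"fingers":-0.1},{"dx":-7,"dy":-10.5,"dz":-9.5,"rx":0.92,"ry":0,"rz":0,"fingers":-0.1},{"dx":-7,"dy":-15,"dz":-13.5,"rx":0.92,"ry":0,"rz":0,"fingers":-0.1},{"dx":-7,"dy":-19.5,"dz":-17.5,"rx":0.92,"ry":0,"rz":0,"fingers":-0.1},{"dx":-7,"dy":-24,"dz":-21.5,"rx":0.92,"ry":0,"rz":0,"fingers":-0.1},{"dx":-7,"dy":-28.5,"dz":-25.5,"rx":0.92,"ry":0,"rz":0,"fingers":-0.1},{"dx":-7,"dy":-33,"dz":-29.5,"rx":0.92,"ry":0,"rz":0,"fingers":-0.1}]}}

```text
clock: 2.7
position: [0.3608, -0.2086, 0.3096]
tool_rot: [2.367, 1.57, -0.679]
force: [1.1, -0.4, 0.8]
grip_width: 0.0471
```

```bash
python3 mv.py 0.5735 0.176 0.20 95.5
```

```text
shift cm [ 10.95 -36.25 -24.85] rot x10deg [-1.8e+01  6.0e-03 -6.0e-03] cur yaw -84.5
shift cm [ 10.95 -36.25 -24.85] rot x10deg [ 0.    -0.004 -0.004] cur yaw -84.5
pos [ 0.3608 -0.2086  0.3096] t 2.7 F [ 1.1 -0.4  0.8] w 0.0471 q7 -1.13 q1 0.62
R [[0.001, 0.096, -0.995], [-0.001, -0.995, -0.096], [-1.0, 0.001, -0.001]]
```

>>> {"name": "send_rows", "arguments": {"rows": [{"dx":1,"dy":-4.5,"dz":-3.1,"rx":0,"ry":0,"rz":0,"fingers":-0.1},{"dx":2,"dy":-9,"dz":-6.2,"rx":0,"ry":0,"rz":0,"fingers":-0.1},{"dx":3,"dy":-14,"dz":-9.5,"rx":0,"ry":0,"rz":0,"fingers":-0.1},{"dx":5,"dy":-19,"dz":-13,"rx":0,"ry":0,"rz":0,"fingers":-0.1},{"dx":6.5,"dy":-24,"dz":-16.5,"rx":0,"ry":0,"rz":0,"fingers":-0.1},{"dx":8,"dy":-29,"dz":-20,"rx":0,"ry":0,"rz":0,"fingers":-0.1},{"dx":9.5,"dy":-33,"dz":-22.6,"rx":0,"ry":0,"rz":0,"fingers":-0.1},{"dx":11,"dy":-36.25,"dz":-24.85,"rx":0,"ry":0,"rz":0,"fingers":-0.1}]}}

```text
clock: 3.7
position: [0.5734, 0.1764, 0.1986]
tool_rot: [-1.482, 1.57, 1.757]
force: [-0.2, -0.8, -0.4]
grip_width: 0.047
```

```bash
python3 mv.py 0.5735 0.176 0.07 95.5; python3 - <<'E'
from h import *
f=grab_frame("wrist"); im=f["pixels"].copy(); p=np.load("rack.npy"); s=p[3]*1000
for L in [(-35,-s-53,75),(35,-s-53,75),(35,-s-63,75),(-35,-s-63,75),(58,-s,90),(-58,-s,90),(58,-s-8,90),(-58,-s-8,90),(63,-340,45),(-63,-340,45),(61,-200,45),(-61,-200,45),(61,-280,0)]:
    u=proj(f,W(p,L))[0]; cv2.circle(im,tuple(int(v) for v in u),3,(255,0,255),-1)
cv2.imwrite("pics/w1.png",im)
E
```

```text
shift cm [ 1.286e+01  5.000e-02 -1.000e-02] rot x10deg [-1.7993e+01 -3.0000e-03  0.0000e+00] cur yaw -84.43
shift cm [ 1.286e+01  5.000e-02 -1.000e-02] rot x10deg [0.007 0.    0.002] cur yaw -84.43
pos [0.5734 0.1764 0.1986] t 3.7 F [-0.2 -0.8 -0.4] w 0.047 q7 -2.11 q1 -0.1
R [[-0.0, 0.097, -0.995], [0.0, -0.995, -0.097], [-1.0, -0.0, 0.0]]
```

View pics/w1.png

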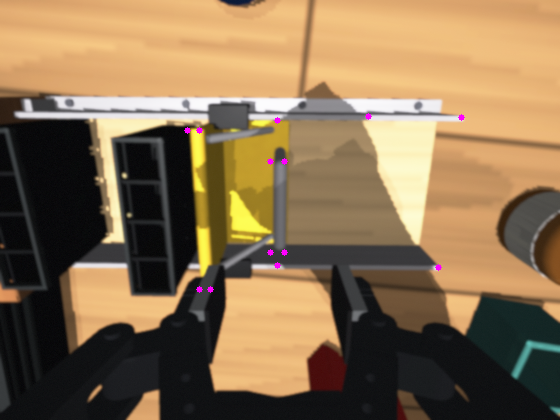

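```bash
python3 - <<'E'
from h import *
f=grab_frame("wrist"); im=f["pixels"]; print(f["R"],-np.array(f["R"]).T@f["t"])
p=np.load("rack.npy")
print(proj(f,np.array([[.5734,.1764,.1906]])))
cv2.imwrite("pics/w2.png",cv2.resize(im[80:300,170:470],None,fx=2.66,fy=2.66,interpolation=cv2.INTER_CUBIC))
E
```

```text
[[ 0.0996693  -0.99501802 -0.0022752 ]
 [-0.94478897 -0.09535479  0.31349845]
 [-0.31215355 -0.02909658 -0.94958599]] [0.65408886 0.18772752 0.33209943]
[[285.71713755 283.17339352]]
```

View pics/w2.png

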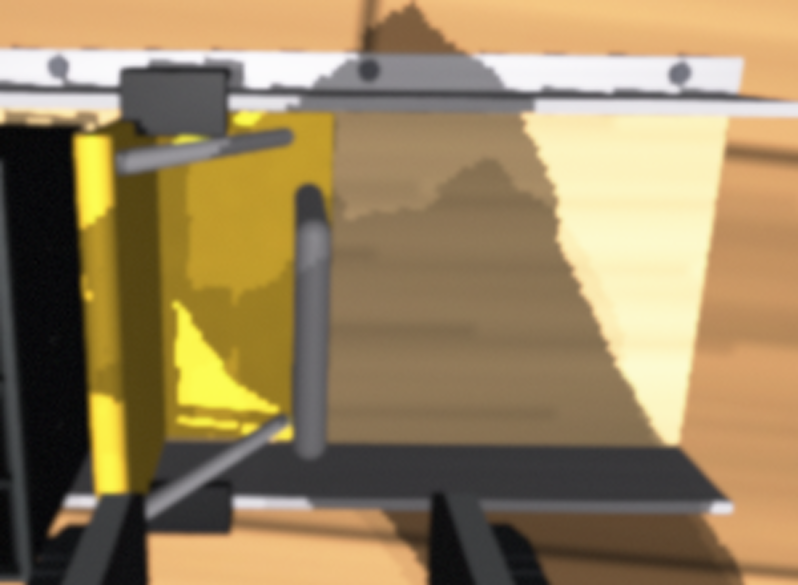

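>>> {"name": "send_rows", "arguments": {"rows": [{"dx":1,"dy":0.8,"dz":0,"rx":0,"ry":0,"rz":0,"fingers":-0.1},{"dx":5,"dy":0.8,"dz":0,"rx":0,"ry":0,"rz":0,"fingers":-0.1},{"dx":9,"dy":0.8,"dz":0,"rx":0,"ry":0,"rz":0,"fingers":-0.1},{"dx":12,"dy":0.8,"dz":0,"rx":0,"ry":0,"rz":0,"fingers":-0.1},{"dx":12.9,"dy":0.8,"dz":0,"rx":0,"ry":0,"rz":0,"fingers":-0.1},{"dx":12.9,"dy":0.8,"dz":0,"rx":0,"ry":0,"rz":0,"fingers":1},{"dx":12.9,"dy":0.8,"dz":0,"rx":0,"ry":0,"rz":0,"fingers":1},{"dx":12.9,"dy":0.8,"dz":0,"rx":0,"ry":0,"rz":0,"fingers":1}], "squeeze": 40}}

```text
clock: 4.8
position: [0.574, 0.1665, 0.0716]
tool_rot: [-2.912, 1.569, 0.325]
force: [-3.6, 0.4, 8.1]
grip_width: 0.0082
```

```bash
python3 mv.py 0.5735 0.176 0.07 95.5
```

```text
shift cm [ 0.16 -0.95 -0.04] rot x10deg [-1.8e+01 -3.0e-03 -1.4e-02] cur yaw -84.5
shift cm [ 0.16 -0.95 -0.04] rot x10deg [ 0.    -0.009  0.002] cur yaw -84.5
pos [0.574  0.1665 0.0716] t 4.8 F [-3.6  0.4  8.1] w 0.0082 q7 -2.18 q1 -0.13
R [[0.002, 0.096, -0.995], [0.001, -0.995, -0.096], [-1.0, -0.0, -0.002]]
```

>>> {"name": "send_rows", "arguments": {"rows": [{"dx":0,"dy":-0.6,"dz":0,"rx":0,"ry":0,"rz":0,"fingers":1},{"dx":0,"dy":-1.6,"dz":0,"rx":0,"ry":0,"rz":0,"fingers":1},{"dx":0,"dy":-2.7,"dz":0,"rx":0,"ry":0,"rz":0,"fingers":1},{"dx":0,"dy":-3.8,"dz":0,"rx":0,"ry":0,"rz":0,"fingers":1},{"dx":0,"dy":-4.9,"dz":0,"rx":0,"ry":0,"rz":0,"fingers":1},{"dx":0,"dy":-6.0,"dz":0,"rx":0,"ry":0,"rz":0,"fingers":1},{"dx":0,"dy":-7.0,"dz":0,"rx":0,"ry":0,"rz":0,"fingers":1},{"dx":0,"dy":-7.5,"dz":0,"rx":0,"ry":0,"rz":0,"fingers":1}]}}

```text
clock: 5.8
position: [0.5673, 0.241, 0.0716]
tool_rot: [3.074, 1.569, 0.029]
force: [1.4, -4.1, 7.9]
grip_width: 0.0085
```

```bash
python3 mv.py 0.5735 0.176 0.07 95.5;python3 - <<'E'
from h import *
f=grab_frame("side");c=cv2.resize(f["pixels"][230:390,160:290],None,fx=3.75,fy=3.75,interpolation=cv2.INTER_CUBIC);cv2.imwrite("pics/s2.png",c)
E
```

```text
shift cm [0.16 6.53 0.01] rot x10deg [ 1.8e+01 -1.0e-03  2.0e-02] cur yaw -84.5
shift cm [0.16 6.53 0.01] rot x10deg [-0.    -0.013 -0.001] cur yaw -84.5
pos [0.5673 0.241  0.0716] t 5.8 F [ 1.4 -4.1  7.9] w 0.0085 q7 -2.28 q1 -0.25
R [[0.002, 0.096, -0.995], [0.0, -0.995, -0.096], [-1.0, 0.0, -0.002]]
```

View pics/s2.png

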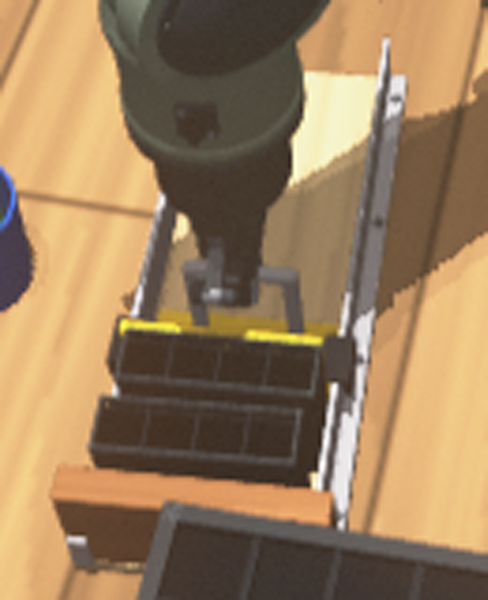

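The stop moves well and book 2 is now close to book 1, both upright. Now I'll pull the stop back about 19.5 cm.

>>> {"name": "send_rows", "arguments": {"rows": [{"dx":0,"dy":1.5,"dz":0,"rx":0,"ry":0,"rz":0,"fingers":1},{"dx":0,"dy":4.0,"dz":0,"rx":0,"ry":0,"rz":0,"fingers":1},{"dx":0,"dy":7.0,"dz":0,"rx":0,"ry":0,"rz":0,"fingers":1},{"dx":0,"dy":10,"dz":0,"rx":0,"ry":0,"rz":0,"fingers":1},{"dx":0,"dy":13,"dz":0,"rx":0,"ry":0,"rz":0,"fingers":1},{"dx":0,"dy":16,"dz":0,"rx":0,"ry":0,"rz":0,"fingers":1},{"dx":0,"dy":18.5,"dz":0,"rx":0,"ry":0,"rz":0,"fingers":1},{"dx":0,"dy":19.5,"dz":0,"rx":0,"ry":0,"rz":0,"fingers":1}]}}

```text
clock: 6.85
position: [0.585, 0.0447, 0.0715]
tool_rot: [1.692, 1.57, -1.356]
force: [-8.0, 2.3, 15.2]
grip_width: 0.0082
```

>>> {"name": "send_rows", "arguments": {"rows": [{"dx":0,"dy":0,"dz":0,"rx":0,"ry":0,"rz":0,"fingers":-0.1},{"dx":0,"dy":0,"dz":0,"rx":0,"ry":0,"rz":0,"fingers":-0.1},{"dx":-1,"dy":0,"dz":0,"rx":0,"ry":0,"rz":0,"fingers":-0.1},{"dx":-4,"dy":0,"dz":0,"rx":0,"ry":0,"rz":0,"fingers":-0.1},{"dx":-8,"dy":0,"dz":0,"rx":0,"ry":0,"rz":0,"fingers":-0.1},{"dx":-12,"dy":0,"dz":0,"rx":0,"ry":0,"rz":0,"fingers":-0.1},{"dx":-16,"dy":0,"dz":0,"rx":0,"ry":0,"rz":0,"fingers":-0.1},{"dx":-20,"dy":0,"dz":0,"rx":0,"ry":0,"rz":0,"fingers":-0.1}]}}

```text
clock: 7.85
position: [0.5848, 0.0472, 0.2724]
tool_rot: [-2.994, 1.57, 0.245]
force: [0.0, -0.1, 0.2]
grip_width: 0.0471
```

```bash
python3 mv.py 0.58 -0.25 0.25 0;python3 - <<'E'
from h import *
f=grab_frame("side");c=cv2.resize(f["pixels"][90:390,150:350],None,fx=2,fy=2,interpolation=cv2.INTER_CUBIC);cv2.imwrite("pics/s3.png",c)
f=grab_frame("scene");c=cv2.resize(f["pixels"][230:370,150:310],None,fx=4,fy=4,interpolation=cv2.INTER_CUBIC);cv2.imwrite("pics/s4.png",c)
E
```

```text
shift cm [ 2.24 29.54  3.35] rot x10deg [-8.445e+00 -3.000e-03 -2.000e-03] cur yaw -84.45
shift cm [ 2.24 29.54  3.35] rot x10deg [ 9.555e+00 -2.000e-03  3.000e-03] cur yaw -84.45
pos [0.5848 0.0472 0.2724] t 7.85 F [ 0.  -0.1  0.2] w 0.0471 q7 -1.86 q1 0.15
R [[0.0, 0.097, -0.995], [0.0, -0.995, -0.097], [-1.0, -0.0, -0.0]]
```

View pics/s3.png

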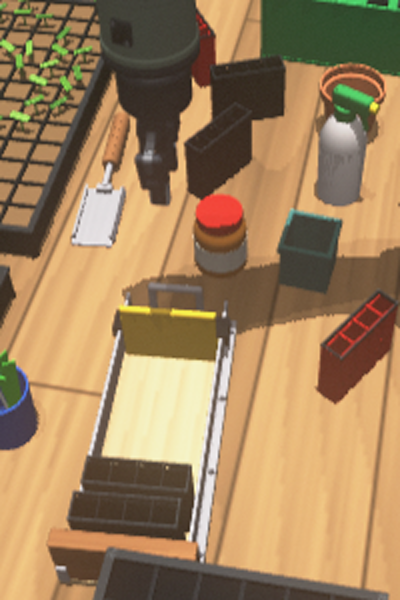

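View pics/s4.png

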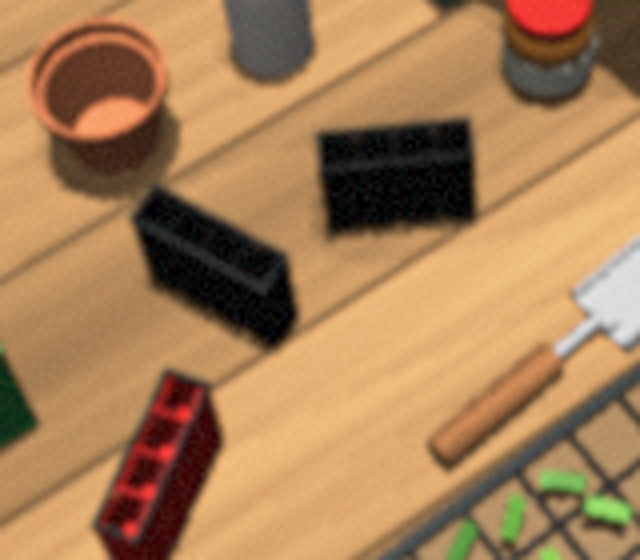

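```bash
python3 - <<'E'
from h import *
f=grab_frame("scene")
def fit(pts,mods,x0):
    P=np.array(pts)/4+(150,230)
    M=np.array(mods)/1000.
    def res(p):
        c,s=np.cos(p[2]),np.sin(p[2])
        X=np.c_[p[0]+c*M[:,0]-s*M[:,1],p[1]+s*M[:,0]+c*M[:,1],M[:,2]]
        return (proj(f,X)-P).ravel()
    r=least_squares(res,x0,loss='soft_l1'); return r.x,res(r.x)
best=[]
for name,pts,g in [("A",[(320,133),(470,122),(472,155),(325,170),(332,237),(473,218)],(.59,-.25)),("B",[(155,188),(285,255),(270,290),(137,220),(157,285),(275,347)],(.57,-.39))]:
    for a in np.arange(-1.6,1.6,.4):
        # order: far-left, far-right, near-right, near-left (image), bottoms
        m=[(-56,16,100),(56,16,100),(56,-16,100),(-56,-16,100)]
        m+= [(-56,-16,0),(56,-16,0)]
        x,e=fit(pts,m,[*g,a]); best.append((name,np.abs(e).mean(),*np.round(x,4)))
for n in "AB": 
    b=min([q for q in best if q[0]==n],key=lambda q:q[1]); print(b,np.degrees(b[4]))
E
```

```text
('A', np.float64(0.8241609491822407), np.float64(0.5948), np.float64(-0.2421), np.float64(1.0663)) 61.094489694799684
('B', np.float64(0.9194020728947029), np.float64(0.5814), np.float64(-0.3857), np.float64(0.456)) 26.12687545796554
```

```bash
python3 mv.py 0.595 -0.242 0.24 -29
```

```text
shift cm [ 3.27 28.89  1.88] rot x10deg [-5.547 -0.02  -0.011] cur yaw -84.47
shift cm [ 3.27 28.89  1.88] rot x10deg [12.453 -0.013  0.023] cur yaw -84.47
pos [0.5857 0.0473 0.2728] t 8.0 F [ 0.1  0.8 -1. ] w 0.0473 q7 -1.86 q1 0.15
R [[0.004, 0.096, -0.995], [0.0, -0.995, -0.096], [-1.0, 0.0, -0.004]]
```

>>> {"name": "send_rows", "arguments": {"rows": [{"dx":0,"dy":3,"dz":0.2,"rx":-0.7,"ry":0,"rz":0,"fingers":-0.5},{"dx":0,"dy":7,"dz":0.5,"rx":-1.6,"ry":0,"rz":0,"fingers":-0.8},{"dx":0.5,"dy":12,"dz":0.8,"rx":-2.5,"ry":0,"rz":0,"fingers":-0.8},{"dx":1,"dy":17,"dz":1.2,"rx":-3.4,"ry":0,"rz":0,"fingers":-0.8},{"dx":2,"dy":22,"dz":1.5,"rx":-4.3,"ry":0,"rz":0,"fingers":-0.8},{"dx":3,"dy":26,"dz":1.7,"rx":-5.1,"ry":0,"rz":0,"fingers":-0.8},{"dx":3.3,"dy":28.4,"dz":1.9,"rx":-5.55,"ry":0,"rz":0,"fingers":-0.8},{"dx":3.3,"dy":28.9,"dz":1.9,"rx":-5.55,"ry":0,"rz":0,"fingers":-0.8}]}}

```text
clock: 9.0
position: [0.5932, -0.2439, 0.2361]
tool_rot: [-1.456, 1.569, 2.748]
force: [0.5, 0.3, 0.2]
grip_width: 0.0768
```

```bash
python3 mv.py 0.595 -0.242 0.08 -29;python3 - <<'E'
from h import *
f=grab_frame("wrist");im=f["pixels"].copy()
for x,y,a in[(.5948,-.2421,1.0663),(.5814,-.3857,.456)]:
    c,s=np.cos(a),np.sin(a)
    for m in[(56,16),(56,-16),(-56,16),(-56,-16)]:
        u=proj(f,np.array([[x+(c*m[0]-s*m[1])/1000,y+(s*m[0]+c*m[1])/1000,.1]]))[0]; print(np.round(u)); cv2.circle(im,tuple(int(v) for v in u),3,(255,0,255),-1)
cv2.imwrite("pics/w3.png",im)
E
```

```text
shift cm [15.61  0.1  -0.26] rot x10deg [-0.011  0.001  0.01 ] cur yaw -29.11
shift cm [15.61  0.1  -0.26] rot x10deg [ 1.7989e+01  1.6000e-02 -2.0000e-03] cur yaw -29.11
pos [ 0.5932 -0.2439  0.2361] t 9.0 F [0.5 0.3 0.2] w 0.0768 q7 -0.51 q1 0.69
R [[-0.002, 0.874, -0.486], [0.001, -0.486, -0.874], [-1.0, -0.002, 0.0]]
[256. 124.]
[299. 124.]
[259. 260.]
[297. 259.]
[367. 281.]
[395. 300.]
[292. 368.]
[319. 383.]
```

View pics/w3.png

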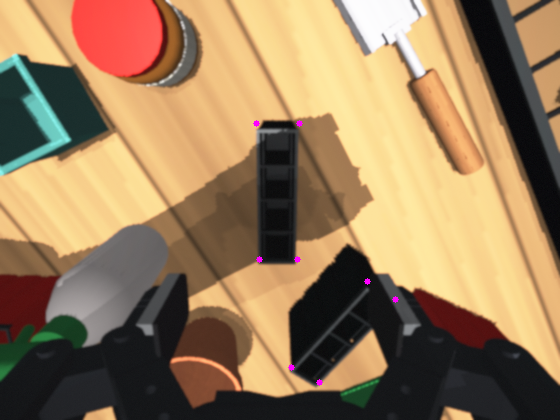

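>>> {"name": "send_rows", "arguments": {"rows": [{"dx":3,"dy":0,"dz":0,"rx":0,"ry":0,"rz":0,"fingers":-0.8},{"dx":8,"dy":0,"dz":0,"rx":0,"ry":0,"rz":0,"fingers":-0.8},{"dx":12.5,"dy":0,"dz":0,"rx":0,"ry":0,"rz":0,"fingers":-0.8},{"dx":15.5,"dy":0,"dz":0,"rx":0,"ry":0,"rz":0,"fingers":-0.8},{"dx":16.1,"dy":0,"dz":0,"rx":0,"ry":0,"rz":0,"fingers":-0.8},{"dx":16.1,"dy":0,"dz":0,"rx":0,"ry":0,"rz":0,"fingers":0.6},{"dx":16.1,"dy":0,"dz":0,"rx":0,"ry":0,"rz":0,"fingers":0.6},{"dx":16.1,"dy":0,"dz":0,"rx":0,"ry":0,"rz":0,"fingers":0.6}], "squeeze": 30}}

```text
clock: 10.05
position: [0.5944, -0.2426, 0.0777]
tool_rot: [1.702, 1.569, -0.375]
force: [-2.5, 2.5, 7.9]
grip_width: 0.0316
```

```bash
python3 mv.py 0.595 -0.242 0.22 -29
```

```text
shift cm [-14.23   0.04  -0.09] rot x10deg [-0.001 -0.001 -0.009] cur yaw -29.01
shift cm [-14.23   0.04  -0.09] rot x10deg [ 1.7999e+01 -1.4000e-02  2.0000e-03] cur yaw -29.01
pos [ 0.5944 -0.2426  0.0777] t 10.05 F [-2.5  2.5  7.9] w 0.0316 q7 -0.62 q1 0.64
R [[0.001, 0.875, -0.485], [-0.001, -0.485, -0.875], [-1.0, 0.002, -0.0]]
```

```bash
python3 mv.py 0.5663 0.2519 0.24 -84.5
```

```text
shift cm [-16.26 -26.42 -41.89] rot x10deg [ 5.549e+00 -5.000e-03 -7.000e-03] cur yaw -29.01
shift cm [-16.26 -26.42 -41.89] rot x10deg [-1.2451e+01  9.0000e-03 -6.0000e-03] cur yaw -29.01
pos [ 0.5944 -0.2426  0.0777] t 10.05 F [-2.5  2.5  7.9] w 0.0316 q7 -0.62 q1 0.64
R [[0.001, 0.875, -0.485], [-0.001, -0.485, -0.875], [-1.0, 0.002, -0.0]]
```

>>> {"name": "send_rows", "arguments": {"rows": [{"dx":-2,"dy":0,"dz":0,"rx":0,"ry":0,"rz":0,"fingers":0.6},{"dx":-6,"dy":0,"dz":0,"rx":0,"ry":0,"rz":0,"fingers":0.6},{"dx":-11,"dy":0,"dz":0,"rx":0,"ry":0,"rz":0,"fingers":0.6},{"dx":-15,"dy":-1,"dz":-1.6,"rx":0.3,"ry":0,"rz":0,"fingers":0.6},{"dx":-16.3,"dy":-3,"dz":-4.7,"rx":1,"ry":0,"rz":0,"fingers":0.6},{"dx":-16.3,"dy":-5.5,"dz":-8.7,"rx":1.7,"ry":0,"rz":0,"fingers":0.6},{"dx":-16.3,"dy":-8.2,"dz":-13,"rx":2.4,"ry":0,"rz":0,"fingers":0.6},{"dx":-16.3,"dy":-10.8,"dz":-17.2,"rx":3,"ry":0,"rz":0,"fingers":0.6}]}}

```text
clock: 11.05
position: [0.5827, -0.0381, 0.2411]
tool_rot: [2.566, 1.569, -0.038]
force: [1.2, 0.6, -0.6]
grip_width: 0.0317
```

```bash
python3 mv.py 0.5663 0.2519 0.24 -84.5
```

```text
shift cm [  0.11 -25.75 -13.44] rot x10deg [ 2.53  -0.01  -0.004] cur yaw -59.2
shift cm [  0.11 -25.75 -13.44] rot x10deg [-1.547e+01  5.000e-03 -1.400e-02] cur yaw -59.2
pos [ 0.5827 -0.0381  0.2411] t 11.05 F [ 1.2  0.6 -0.6] w 0.0317 q7 -1.32 q1 0.34
R [[0.002, 0.512, -0.859], [-0.0, -0.859, -0.512], [-1.0, 0.001, -0.002]]
```

>>> {"name": "send_rows", "arguments": {"rows": [{"dx":0,"dy":-4,"dz":-2.1,"rx":0.5,"ry":0,"rz":0,"fingers":0.6},{"dx":0,"dy":-8,"dz":-4.2,"rx":1,"ry":0,"rz":0,"fingers":0.6},{"dx":0,"dy":-12.5,"dz":-6.5,"rx":1.6,"ry":0,"rz":0,"fingers":0.6},{"dx":0,"dy":-17,"dz":-8.9,"rx":2.2,"ry":0,"rz":0,"fingers":0.6},{"dx":0,"dy":-21.5,"dz":-11.2,"rx":2.53,"ry":0,"rz":0,"fingers":0.6},{"dx":0,"dy":-24.5,"dz":-12.8,"rx":2.53,"ry":0,"rz":0,"fingers":0.6},{"dx":0,"dy":-25.6,"dz":-13.4,"rx":2.53,"ry":0,"rz":0,"fingers":0.6},{"dx":0,"dy":-25.75,"dz":-13.44,"rx":2.53,"ry":0,"rz":0,"fingers":0.6}]}}

```text
clock: 12.05
position: [0.5653, 0.2502, 0.2401]
tool_rot: [-2.818, 1.57, 0.424]
force: [-0.5, 0.4, -0.7]
grip_width: 0.0315
```

```bash
python3 mv.py 0.5663 0.2519 0.09 -84.5; python3 - <<'E'
from h import *
f=grab_frame("wrist"); im=f["pixels"].copy(); p=np.load("rack.npy")
for y in (-300,-250,-200,-150,-100,-50,0):
  for x in (61,-61):
    u=proj(f,W(p,(x,y,45)))[0]; cv2.circle(im,tuple(int(v) for v in u),2,(255,0,255),-1)
for L in [(58,-270,90),(-58,-270,90),(56,-77,100),(-56,-77,100)]:
    u=proj(f,W(p,L))[0]; cv2.circle(im,tuple(int(v) for v in u),3,(255,255,0),-1)
cv2.imwrite("pics/w4.png",im)
f=grab_frame("side");c=cv2.resize(f["pixels"][150:390,150:350],None,fx=2.5,fy=2.5,interpolation=cv2.INTER_CUBIC);cv2.imwrite("pics/s5.png",c)
E
```

```text
shift cm [15.01 -0.15 -0.1 ] rot x10deg [ 0.024 -0.004  0.001] cur yaw -84.26
shift cm [15.01 -0.15 -0.1 ] rot x10deg [-1.7976e+01 -2.0000e-03 -6.0000e-03] cur yaw -84.26
pos [0.5653 0.2502 0.2401] t 12.05 F [-0.5  0.4 -0.7] w 0.0315 q7 -2.21 q1 -0.2
R [[0.001, 0.1, -0.995], [0.0, -0.995, -0.1], [-1.0, -0.0, -0.001]]
```

View pics/w4.png

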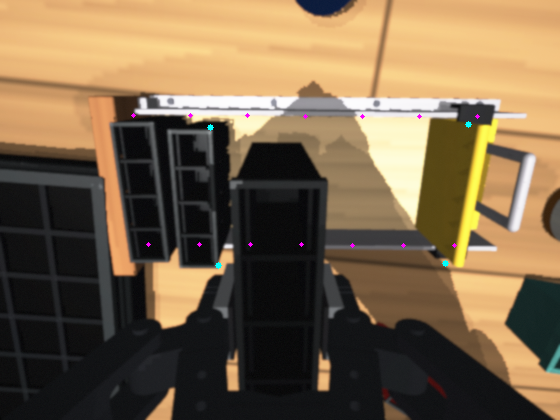

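View pics/s5.png

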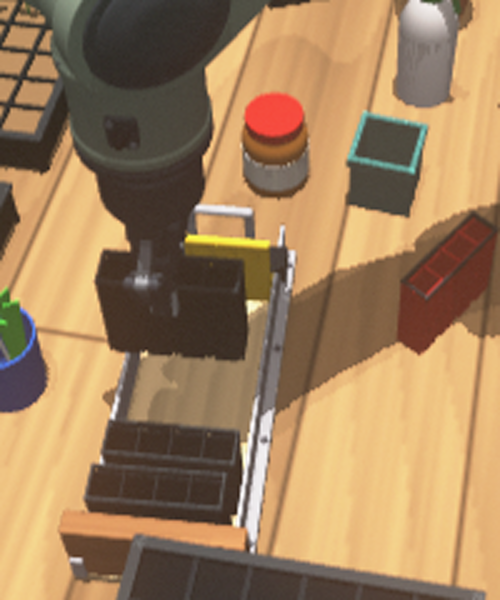

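>>> {"name": "send_rows", "arguments": {"rows": [{"dx":2,"dy":-0.15,"dz":-0.1,"rx":0.024,"ry":0,"rz":0,"fingers":0.6},{"dx":5,"dy":-0.15,"dz":-0.1,"rx":0.024,"ry":0,"rz":0,"fingers":0.6},{"dx":8,"dy":-0.15,"dz":-0.1,"rx":0.024,"ry":0,"rz":0,"fingers":0.6},{"dx":10.5,"dy":-0.15,"dz":-0.1,"rx":0.024,"ry":0,"rz":0,"fingers":0.6},{"dx":12.5,"dy":-0.15,"dz":-0.1,"rx":0.024,"ry":0,"rz":0,"fingers":0.6},{"dx":14,"dy":-0.15,"dz":-0.1,"rx":0.024,"ry":0,"rz":0,"fingers":0.6},{"dx":14.7,"dy":-0.15,"dz":-0.1,"rx":0.024,"ry":0,"rz":0,"fingers":0.6},{"dx":14.9,"dy":-0.15,"dz":-0.1,"rx":0.024,"ry":0,"rz":0,"fingers":0.6}]}}

```text
clock: 13.15
position: [0.5663, 0.2517, 0.0902]
tool_rot: [-2.844, 1.571, 0.393]
force: [-0.1, 0.6, -0.8]
grip_width: 0.0317
```

```bash
python3 mv.py 0.5663 0.2519 0.09 -84.5; python3 - <<'E'
from h import *
f=grab_frame("wrist"); a=f["pixels"]
f=grab_frame("side");c=cv2.resize(f["pixels"][190:390,150:330],None,fx=2.1,fy=2.1,interpolation=cv2.INTER_CUBIC); cv2.imwrite("pics/s6.png",np.hstack([a[:,100:500],c]))
E
```

```text
shift cm [ 0.02 -0.02 -0.01] rot x10deg [-0.003 -0.001  0.   ] cur yaw -84.53
shift cm [ 0.02 -0.02 -0.01] rot x10deg [1.7997e+01 0.0000e+00 1.0000e-03] cur yaw -84.53
pos [0.5663 0.2517 0.0902] t 13.15 F [-0.1  0.6 -0.8] w 0.0317 q7 -2.3 q1 -0.24
R [[0.0, 0.095, -0.995], [0.0, -0.995, -0.095], [-1.0, -0.0, -0.0]]
```

View pics/s6.png

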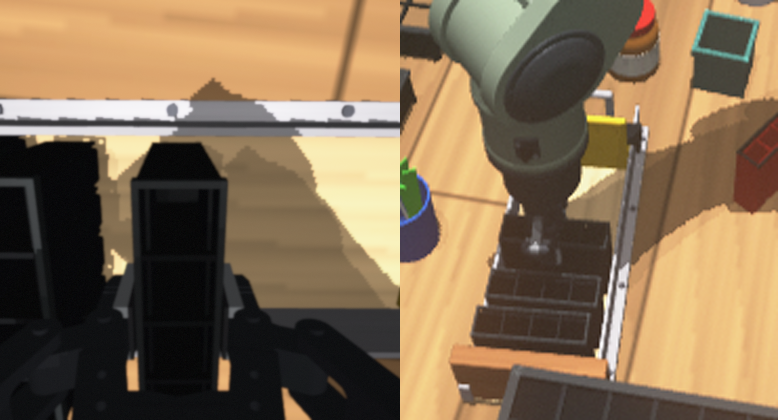

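>>> {"name": "send_rows", "arguments": {"rows": [{"dx":0,"dy":0,"dz":0,"rx":0,"ry":0,"rz":0,"fingers":0.0},{"dx":0,"dy":0,"dz":0,"rx":0,"ry":0,"rz":0,"fingers":-0.05},{"dx":0,"dy":0,"dz":0,"rx":0,"ry":0,"rz":0,"fingers":-0.05},{"dx":-1,"dy":0,"dz":0,"rx":0,"ry":0,"rz":0,"fingers":-0.05},{"dx":-4,"dy":0,"dz":0,"rx":0,"ry":0,"rz":0,"fingers":-0.05},{"dx":-8,"dy":0,"dz":0,"rx":0,"ry":0,"rz":0,"fingers":-0.05},{"dx":-12,"dy":0,"dz":0,"rx":0,"ry":0,"rz":0,"fingers":-0.05},{"dx":-16,"dy":1,"dz":0,"rx":0,"ry":0,"rz":0,"fingers":-0.05}]}}

```text
clock: 14.25
position: [0.5668, 0.2423, 0.2525]
tool_rot: [-2.218, 1.57, 1.02]
force: [0.3, 0.2, -0.3]
grip_width: 0.0449
```

```bash
python3 mv.py 0.5814 -0.3857 0.24 -64; python3 - <<'E'
from h import *
f=grab_frame("wrist"); a=f["pixels"]
f=grab_frame("side");c=cv2.resize(f["pixels"][190:390,150:330],None,fx=2.1,fy=2.1,interpolation=cv2.INTER_CUBIC); cv2.imwrite("pics/s7.png",np.hstack([a[:,100:500],c]))
E
```

```text
shift cm [ 1.2  62.65  4.61] rot x10deg [-2.046 -0.004  0.004] cur yaw -84.46
shift cm [ 1.2  62.65  4.61] rot x10deg [1.5954e+01 5.0000e-03 5.0000e-03] cur yaw -84.46
pos [0.5668 0.2423 0.2525] t 14.25 F [ 0.3  0.2 -0.3] w 0.0449 q7 -2.2 q1 -0.18
R [[0.0, 0.097, -0.995], [0.001, -0.995, -0.097], [-1.0, -0.001, -0.001]]
```

View pics/s7.png

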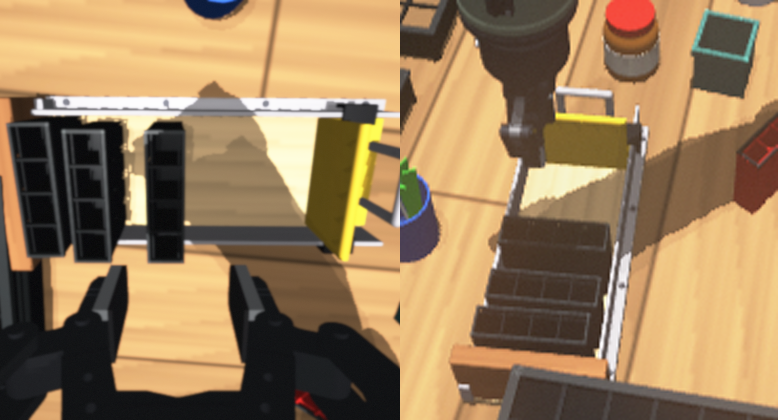

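Book 3 is upright in the channel. Now for book 4, two travel calls away.

>>> {"name": "send_rows", "arguments": {"rows": [{"dx":0,"dy":3,"dz":0.2,"rx":0,"ry":0,"rz":0,"fingers":-0.8},{"dx":0,"dy":7.5,"dz":0.5,"rx":0,"ry":0,"rz":0,"fingers":-0.8},{"dx":0,"dy":12.5,"dz":0.9,"rx":-0.3,"ry":0,"rz":0,"fingers":-0.8},{"dx":0,"dy":17.5,"dz":1.3,"rx":-0.6,"ry":0,"rz":0,"fingers":-0.8},{"dx":0,"dy":22.5,"dz":1.7,"rx":-0.9,"ry":0,"rz":0,"fingers":-0.8},{"dx":0,"dy":27.5,"dz":2.1,"rx":-1.2,"ry":0,"rz":0,"fingers":-0.8},{"dx":0,"dy":32.5,"dz":2.5,"rx":-1.5,"ry":0,"rz":0,"fingers":-0.8},{"dx":0,"dy":37.5,"dz":2.9,"rx":-1.8,"ry":0,"rz":0,"fingers":-0.8}]}}

```text
clock: 15.35
position: [0.5738, -0.1359, 0.2506]
tool_rot: [2.568, 1.57, -0.162]
force: [0.4, -0.1, 0.4]
grip_width: 0.077
```

```bash
python3 mv.py 0.5814 -0.3857 0.24 -64
```

```text
shift cm [ 1.06 23.2   9.3 ] rot x10deg [-0.242 -0.002 -0.001] cur yaw -66.42
shift cm [ 1.06 23.2   9.3 ] rot x10deg [ 1.7758e+01 -2.0000e-03  2.0000e-03] cur yaw -66.42
pos [ 0.5738 -0.1359  0.2506] t 15.35 F [ 0.4 -0.1  0.4] w 0.077 q7 -1.25 q1 0.47
R [[0.0, 0.4, -0.917], [-0.0, -0.917, -0.4], [-1.0, 0.0, -0.0]]
```

>>> {"name": "send_rows", "arguments": {"rows": [{"dx":0.2,"dy":4,"dz":1.6,"rx":-0.1,"ry":0,"rz":0,"fingers":-0.8},{"dx":0.4,"dy":8,"dz":3.2,"rx":-0.24,"ry":0,"rz":0,"fingers":-0.8},{"dx":0.6,"dy":12,"dz":4.8,"rx":-0.24,"ry":0,"rz":0,"fingers":-0.8},{"dx":0.8,"dy":16,"dz":6.4,"rx":-0.24,"ry":0,"rz":0,"fingers":-0.8},{"dx":1,"dy":20,"dz":8,"rx":-0.24,"ry":0,"rz":0,"fingers":-0.8},{"dx":1,"dy":22.5,"dz":9,"rx":-0.24,"ry":0,"rz":0,"fingers":-0.8},{"dx":1,"dy":23.2,"dz":9.3,"rx":-0.24,"ry":0,"rz":0,"fingers":-0.8},{"dx":1,"dy":23.2,"dz":9.3,"rx":-0.24,"ry":0,"rz":0,"fingers":-0.8}]}}

```text
clock: 16.35
position: [0.5811, -0.3837, 0.2402]
tool_rot: [-1.87, 1.57, 1.724]
force: [0.7, -0.6, -0.0]
grip_width: 0.0767
```

```bash
python3 mv.py 0.5814 -0.3857 0.08 -64;python3 - <<'E'
from h import *
f=grab_frame("wrist");im=f["pixels"].copy()
for x,y,a in[(.5814,-.3857,.456)]:
    c,s=np.cos(a),np.sin(a)
    for m in[(56,16),(56,-16),(-56,16),(-56,-16)]:
        u=proj(f,np.array([[x+(c*m[0]-s*m[1])/1000,y+(s*m[0]+c*m[1])/1000,.1]]))[0]; print(np.round(u)); cv2.circle(im,tuple(int(v) for v in u),2,(255,0,255),-1)
cv2.imwrite("pics/w5.png",im)
E
```

```text
shift cm [16.02  0.2   0.07] rot x10deg [-0.012 -0.001  0.003] cur yaw -64.12
shift cm [16.02  0.2   0.07] rot x10deg [1.7988e+01 5.0000e-03 1.0000e-03] cur yaw -64.12
pos [ 0.5811 -0.3837  0.2402] t 16.35 F [ 0.7 -0.6 -0. ] w 0.0767 q7 -0.83 q1 0.75
R [[-0.0, 0.436, -0.9], [0.001, -0.9, -0.436], [-1.0, -0.001, -0.0]]
[258. 128.]
[300. 128.]
[261. 261.]
[298. 261.]
```

View pics/w5.png

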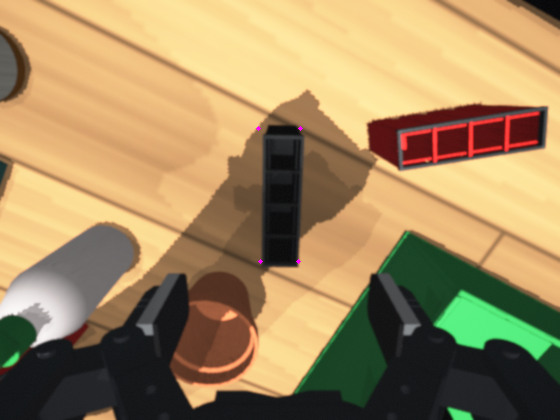

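>>> {"name": "send_rows", "arguments": {"rows": [{"dx":3,"dy":0.35,"dz":0.42,"rx":0,"ry":0,"rz":0,"fingers":-0.8},{"dx":8,"dy":0.35,"dz":0.42,"rx":0,"ry":0,"rz":0,"fingers":-0.8},{"dx":12.5,"dy":0.35,"dz":0.42,"rx":0,"ry":0,"rz":0,"fingers":-0.8},{"dx":15.5,"dy":0.35,"dz":0.42,"rx":0,"ry":0,"rz":0,"fingers":-0.8},{"dx":16.3,"dy":0.35,"dz":0.42,"rx":0,"ry":0,"rz":0,"fingers":-0.8},{"dx":16.3,"dy":0.35,"dz":0.42,"rx":0,"ry":0,"rz":0,"fingers":0.6},{"dx":16.3,"dy":0.35,"dz":0.42,"rx":0,"ry":0,"rz":0,"fingers":0.6},{"dx":16.3,"dy":0.35,"dz":0.42,"rx":0,"ry":0,"rz":0,"fingers":0.6}], "squeeze": 30}}

```text
clock: 17.4
position: [0.5795, -0.3893, 0.0789]
tool_rot: [2.202, 1.569, -0.488]
force: [-1.1, 1.3, 5.5]
grip_width: 0.0314
```

```bash
python3 mv.py 0.5726 0.1862 0.245 -84.5
```

```text
shift cm [-16.66 -52.06 -24.5 ] rot x10deg [ 2.036 -0.007 -0.007] cur yaw -64.14
shift cm [-16.66 -52.06 -24.5 ] rot x10deg [-1.5963e+01  1.0000e-02 -1.0000e-02] cur yaw -64.14
pos [ 0.5795 -0.3893  0.0789] t 17.4 F [-1.1  1.3  5.5] w 0.0314 q7 -0.89 q1 0.74
R [[0.002, 0.436, -0.9], [-0.001, -0.9, -0.436], [-1.0, 0.001, -0.001]]
```

>>> {"name": "send_rows", "arguments": {"rows": [{"dx":-2,"dy":0,"dz":0,"rx":0,"ry":0,"rz":0,"fingers":0.6},{"dx":-6,"dy":0,"dz":0,"rx":0,"ry":0,"rz":0,"fingers":0.6},{"dx":-11,"dy":-0.5,"dz":-0.2,"rx":0,"ry":0,"rz":0,"fingers":0.6},{"dx":-15,"dy":-2.5,"dz":-1.2,"rx":0.2,"ry":0,"rz":0,"fingers":0.6},{"dx":-16.6,"dy":-6,"dz":-2.8,"rx":0.4,"ry":0,"rz":0,"fingers":0.6},{"dx":-16.6,"dy":-10.5,"dz":-5,"rx":0.6,"ry":0,"rz":0,"fingers":0.6},{"dx":-16.6,"dy":-15.5,"dz":-7.3,"rx":0.8,"ry":0,"rz":0,"fingers":0.6},{"dx":-16.6,"dy":-20.5,"dz":-9.7,"rx":1,"ry":0,"rz":0,"fingers":0.6}]}}

```text
clock: 18.4
position: [0.5766, -0.1607, 0.2451]
tool_rot: [2.546, 1.569, -0.32]
force: [1.0, 1.2, -0.5]
grip_width: 0.0321
```

```bash
python3 mv.py 0.5726 0.1862 0.245 -84.5
```

```text
shift cm [-1.000e-02 -3.349e+01 -9.060e+00] rot x10deg [ 1.029 -0.01  -0.005] cur yaw -74.21
shift cm [-1.000e-02 -3.349e+01 -9.060e+00] rot x10deg [-1.6971e+01  8.0000e-03 -1.4000e-02] cur yaw -74.21
pos [ 0.5766 -0.1607  0.2451] t 18.4 F [ 1.   1.2 -0.5] w 0.0321 q7 -1.33 q1 0.48
R [[0.002, 0.272, -0.962], [-0.001, -0.962, -0.272], [-1.0, 0.001, -0.002]]
```

>>> {"name": "send_rows", "arguments": {"rows": [{"dx":0,"dy":-5,"dz":-1.35,"rx":0.15,"ry":0,"rz":0,"fingers":0.6},{"dx":0,"dy":-10,"dz":-2.7,"rx":0.3,"ry":0,"rz":0,"fingers":0.6},{"dx":0,"dy":-15,"dz":-4.1,"rx":0.5,"ry":0,"rz":0,"fingers":0.6},{"dx":0,"dy":-20,"dz":-5.4,"rx":0.7,"ry":0,"rz":0,"fingers":0.6},{"dx":0,"dy":-25,"dz":-6.8,"rx":0.9,"ry":0,"rz":0,"fingers":0.6},{"dx":0,"dy":-30,"dz":-8.1,"rx":1.03,"ry":0,"rz":0,"fingers":0.6},{"dx":0,"dy":-33,"dz":-8.95,"rx":1.03,"ry":0,"rz":0,"fingers":0.6},{"dx":0,"dy":-33.5,"dz":-9.06,"rx":1.03,"ry":0,"rz":0,"fingers":0.6}]}}

```text
clock: 19.4
position: [0.5718, 0.1873, 0.2448]
tool_rot: [-2.472, 1.569, 0.77]
force: [-0.4, -0.9, -1.1]
grip_width: 0.0317
```

```bash
python3 mv.py 0.5726 0.1862 0.0915 -84.5; python3 - <<'E'
from h import *
f=grab_frame("wrist"); a=f["pixels"]
f=grab_frame("side");c=cv2.resize(f["pixels"][190:390,150:330],None,fx=2.1,fy=2.1,interpolation=cv2.INTER_CUBIC); cv2.imwrite("pics/s8.png",np.hstack([a[:,100:500],c]))
E
```

```text
shift cm [15.33  0.14 -0.05] rot x10deg [ 0.026 -0.008  0.006] cur yaw -84.24
shift cm [15.33  0.14 -0.05] rot x10deg [-1.7974e+01 -1.0000e-02 -1.3000e-02] cur yaw -84.24
pos [0.5718 0.1873 0.2448] t 19.4 F [-0.4 -0.9 -1.1] w 0.0317 q7 -2.1 q1 -0.09
R [[0.001, 0.1, -0.995], [0.001, -0.995, -0.1], [-1.0, -0.001, -0.001]]
```

View pics/s8.png

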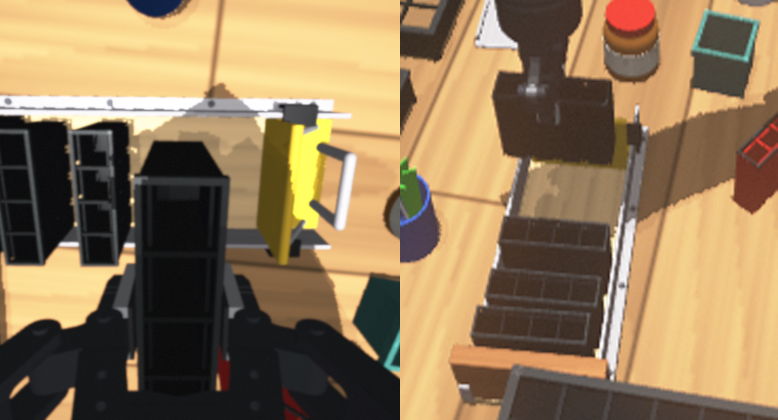

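>>> {"name": "send_rows", "arguments": {"rows": [{"dx":2,"dy":0.15,"dz":-0.05,"rx":0.026,"ry":0,"rz":0,"fingers":0.6},{"dx":5,"dy":0.15,"dz":-0.05,"rx":0.026,"ry":0,"rz":0,"fingers":0.6},{"dx":8,"dy":0.15,"dz":-0.05,"rx":0.026,"ry":0,"rz":0,"fingers":0.6},{"dx":10.8,"dy":0.15,"dz":-0.05,"rx":0.026,"ry":0,"rz":0,"fingers":0.6},{"dx":13,"dy":0.15,"dz":-0.05,"rx":0.026,"ry":0,"rz":0,"fingers":0.6},{"dx":14.5,"dy":0.15,"dz":-0.05,"rx":0.026,"ry":0,"rz":0,"fingers":0.6},{"dx":15.2,"dy":0.15,"dz":-0.05,"rx":0.026,"ry":0,"rz":0,"fingers":0.6},{"dx":15.3,"dy":0.15,"dz":-0.05,"rx":0.026,"ry":0,"rz":0,"fingers":0.6}]}}

```text
clock: 20.5
position: [0.5732, 0.1831, 0.0907]
tool_rot: [-2.941, 1.57, 0.293]
force: [-0.1, 0.4, 1.3]
grip_width: 0.0317
```

```bash
python3 mv.py 0.5726 0.1862 0.0915 -84.5; python3 - <<'E'
from h import *
f=grab_frame("wrist"); a=f["pixels"]
f=grab_frame("side");c=cv2.resize(f["pixels"][190:390,150:330],None,fx=2.1,fy=2.1,interpolation=cv2.INTER_CUBIC); cv2.imwrite("pics/s9.png",np.hstack([a[:,100:500],c]))
E
```

```text
shift cm [-0.08 -0.32  0.03] rot x10deg [-0.021 -0.004  0.001] cur yaw -84.71
shift cm [-0.08 -0.32  0.03] rot x10deg [1.7979e+01 1.0000e-03 6.0000e-03] cur yaw -84.71
pos [0.5732 0.1831 0.0907] t 20.5 F [-0.1  0.4  1.3] w 0.0317 q7 -2.2 q1 -0.14
R [[0.001, 0.092, -0.996], [0.0, -0.996, -0.092], [-1.0, -0.0, -0.001]]
```

View pics/s9.png

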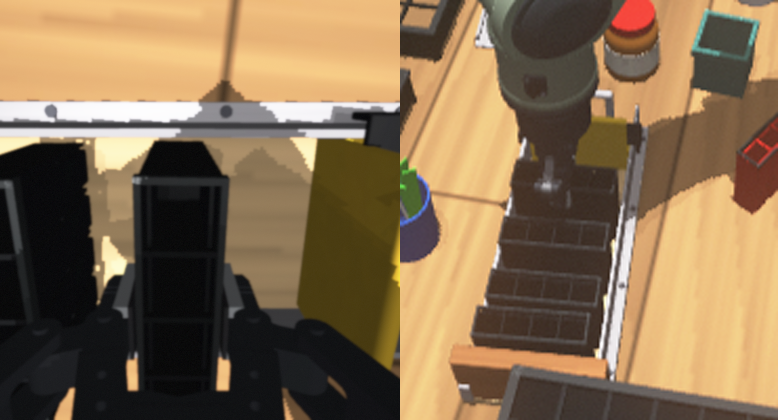

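>>> {"name": "send_rows", "arguments": {"rows": [{"dx":0,"dy":0,"dz":0,"rx":0,"ry":0,"rz":0,"fingers":0.0},{"dx":0,"dy":0,"dz":0,"rx":0,"ry":0,"rz":0,"fingers":-0.05},{"dx":0,"dy":0,"dz":0,"rx":0,"ry":0,"rz":0,"fingers":-0.05},{"dx":-1,"dy":0,"dz":0,"rx":0,"ry":0,"rz":0,"fingers":-0.05},{"dx":-4,"dy":0,"dz":0,"rx":0,"ry":0,"rz":0,"fingers":-0.05},{"dx":-8,"dy":0,"dz":0,"rx":0,"ry":0,"rz":0,"fingers":-0.05},{"dx":-10,"dy":4,"dz":0,"rx":0,"ry":0,"rz":0,"fingers":-0.1},{"dx":-11,"dy":9,"dz":0,"rx":0,"ry":0,"rz":0,"fingers":-0.1}]}}

```text
clock: 21.6
position: [0.5816, 0.0936, 0.2024]
tool_rot: [-2.916, 1.568, 0.32]
force: [1.8, -0.4, -0.2]
grip_width: 0.0475
```

```bash
python3 mv.py 0.585 0.046 0.072 -84.5; python3 - <<'E'
from h import *
f=grab_frame("wrist"); a=f["pixels"]
p=np.load("rack.npy"); print([np.round(proj(f,W(p,(x,-.272*1000+o,z)))[0]) for x,o,z in ((35,-58,75),(-35,-58,75),(58,-4,90),(-58,-4,90))])
f=grab_frame("side");c=cv2.resize(f["pixels"][190:390,150:330],None,fx=2.1,fy=2.1,interpolation=cv2.INTER_CUBIC); cv2.imwrite("pics/s10.png",np.hstack([a[:,100:500],c]))
E
```

```text
shift cm [13.04  4.78  0.14] rot x10deg [-0.007 -0.013  0.003] cur yaw -84.57
shift cm [13.04  4.78  0.14] rot x10deg [1.7993e+01 5.0000e-03 2.1000e-02] cur yaw -84.57
pos [0.5816 0.0936 0.2024] t 21.6 F [ 1.8 -0.4 -0.2] w 0.0475 q7 -1.98 q1 0.05
R [[0.002, 0.095, -0.996], [0.001, -0.996, -0.095], [-1.0, -0.001, -0.002]]
[array([343., 161.]), array([338., 251.]), array([266., 130.]), array([268., 287.])]
```

View pics/s10.png

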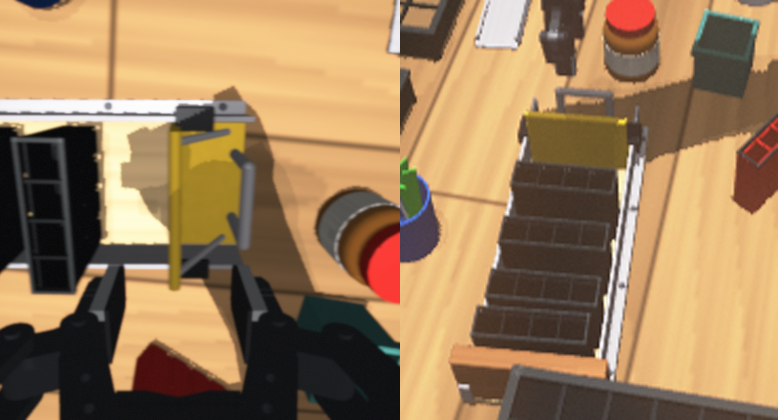

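>>> {"name": "send_rows", "arguments": {"rows": [{"dx":0,"dy":3,"dz":0.1,"rx":0,"ry":0,"rz":0,"fingers":-0.1},{"dx":2,"dy":5,"dz":0.1,"rx":0,"ry":0,"rz":0,"fingers":-0.1},{"dx":6,"dy":5,"dz":0.1,"rx":0,"ry":0,"rz":0,"fingers":-0.1},{"dx":10,"dy":5,"dz":0.1,"rx":0,"ry":0,"rz":0,"fingers":-0.1},{"dx":13,"dy":5,"dz":0.1,"rx":0,"ry":0,"rz":0,"fingers":-0.1},{"dx":13.1,"dy":5,"dz":0.1,"rx":0,"ry":0,"rz":0,"fingers":1},{"dx":13.1,"dy":5,"dz":0.1,"rx":0,"ry":0,"rz":0,"fingers":1},{"dx":13.1,"dy":5,"dz":0.1,"rx":0,"ry":0,"rz":0,"fingers":1}], "squeeze": 40}}

```text
clock: 22.7
position: [0.5855, 0.0439, 0.0708]
tool_rot: [-3.088, 1.569, 0.146]
force: [-1.2, 0.4, 2.2]
grip_width: 0.0086
```

```bash
python3 mv.py 0.585 0.046 0.072 -84.5
```

```text
shift cm [-0.12 -0.21  0.03] rot x10deg [-0.02  -0.011  0.001] cur yaw -84.7
shift cm [-0.12 -0.21  0.03] rot x10deg [1.798e+01 1.000e-03 1.700e-02] cur yaw -84.7
pos [0.5855 0.0439 0.0708] t 22.7 F [-1.2  0.4  2.2] w 0.0086 q7 -1.98 q1 0.08
R [[0.002, 0.092, -0.996], [0.0, -0.996, -0.092], [-1.0, -0.0, -0.002]]
```

>>> {"name": "send_rows", "arguments": {"rows": [{"dx":0,"dy":-1.5,"dz":0,"rx":-0.02,"ry":0,"rz":0,"fingers":1},{"dx":0,"dy":-3.5,"dz":0,"rx":-0.02,"ry":0,"rz":0,"fingers":1},{"dx":0,"dy":-5.5,"dz":0,"rx":-0.02,"ry":0,"rz":0,"fingers":1},{"dx":0,"dy":-6.8,"dz":0,"rx":-0.02,"ry":0,"rz":0,"fingers":1},{"dx":0,"dy":-7.8,"dz":0,"rx":-0.02,"ry":0,"rz":0,"fingers":1},{"dx":0,"dy":-8.7,"dz":0,"rx":-0.02,"ry":0,"rz":0,"fingers":1},{"dx":0,"dy":-9.5,"dz":0,"rx":-0.02,"ry":0,"rz":0,"fingers":1},{"dx":0,"dy":-10,"dz":0,"rx":-0.02,"ry":0,"rz":0,"fingers":1}]}}

```text
clock: 23.7
position: [0.5766, 0.1435, 0.0707]
tool_rot: [3.068, 1.568, 0.022]
force: [0.5, -3.6, 9.2]
grip_width: 0.0086
```

```bash
python3 mv.py 0.585 0.046 0.072 -84.5; python3 - <<'E'
from h import *
f=grab_frame("scene");a=cv2.resize(f["pixels"][140:250,300:430],None,fx=3.2,fy=3.2)
f=grab_frame("side");c=cv2.resize(f["pixels"][222:390,160:330],None,fx=2.1,fy=2.1,interpolation=cv2.INTER_CUBIC); cv2.imwrite("pics/s11.png",np.hstack([a[:352],c[:352]]))
E
```

```text
shift cm [-0.13  9.78  0.09] rot x10deg [-0.001 -0.014 -0.001] cur yaw -84.51
shift cm [-0.13  9.78  0.09] rot x10deg [ 1.7999e+01 -2.0000e-03  2.2000e-02] cur yaw -84.51
pos [0.5766 0.1435 0.0707] t 23.7 F [ 0.5 -3.6  9.2] w 0.0086 q7 -2.14 q1 -0.09
R [[0.002, 0.096, -0.995], [0.0, -0.995, -0.096], [-1.0, 0.0, -0.002]]
```

View pics/s11.png

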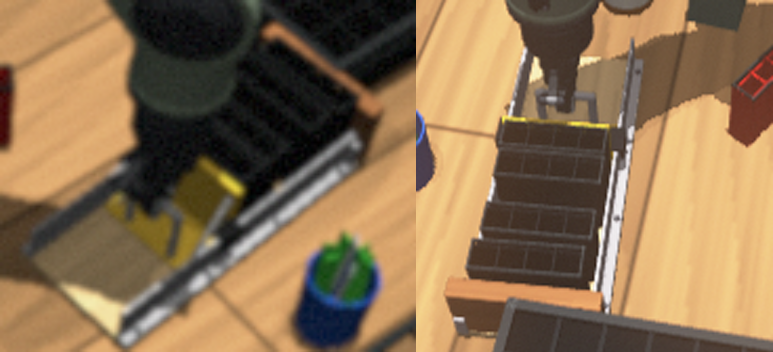

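>>> {"name": "send_rows", "arguments": {"rows": [{"dx":0,"dy":-0.4,"dz":0,"rx":0,"ry":0,"rz":0,"fingers":1},{"dx":0,"dy":-1.0,"dz":0,"rx":0,"ry":0,"rz":0,"fingers":1},{"dx":0,"dy":-1.6,"dz":0,"rx":0,"ry":0,"rz":0,"fingers":1},{"dx":0,"dy":-2.2,"dz":0,"rx":0,"ry":0,"rz":0,"fingers":1},{"dx":0,"dy":-2.8,"dz":0,"rx":0,"ry":0,"rz":0,"fingers":1},{"dx":0,"dy":-3.4,"dz":0,"rx":0,"ry":0,"rz":0,"fingers":1},{"dx":0,"dy":-3.8,"dz":0,"rx":0,"ry":0,"rz":0,"fingers":1},{"dx":0,"dy":-4.1,"dz":0,"rx":0,"ry":0,"rz":0,"fingers":1}]}}

```text
clock: 24.8
position: [0.5729, 0.1838, 0.0707]
tool_rot: [3.029, 1.568, -0.018]
force: [2.8, -4.5, 8.9]
grip_width: 0.0087
```

```bash
python3 mv.py 0.585 0.046 0.072 -84.5; python3 - <<'E'
from h import *
f=grab_frame("scene");a=cv2.resize(f["pixels"][140:250,300:430],None,fx=3.2,fy=3.2)
f=grab_frame("side");c=cv2.resize(f["pixels"][230:390,160:290],None,fx=2.2,fy=2.2,interpolation=cv2.INTER_CUBIC); cv2.imwrite("pics/s12.png",np.hstack([a[:352],c[:352]]))
E
```

```text
shift cm [-0.12 13.84  0.11] rot x10deg [-0.003 -0.016 -0.002] cur yaw -84.53
shift cm [-0.12 13.84  0.11] rot x10deg [ 1.7997e+01 -3.0000e-03  2.5000e-02] cur yaw -84.53
pos [0.5729 0.1838 0.0707] t 24.8 F [ 2.8 -4.5  8.9] w 0.0087 q7 -2.2 q1 -0.16
R [[0.003, 0.095, -0.995], [-0.0, -0.995, -0.095], [-1.0, 0.0, -0.003]]
```

View pics/s12.png

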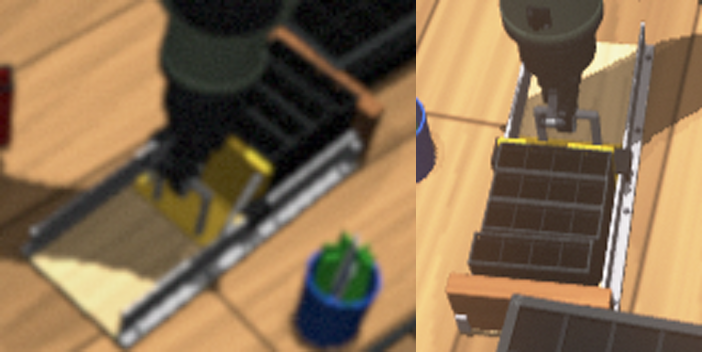

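>>> {"name": "send_rows", "arguments": {"rows": [{"dx":0,"dy":-0.05,"dz":0,"rx":0,"ry":0,"rz":0,"fingers":1},{"dx":0,"dy":-0.1,"dz":0,"rx":0,"ry":0,"rz":0,"fingers":1},{"dx":0,"dy":-0.15,"dz":0,"rx":0,"ry":0,"rz":0,"fingers":1},{"dx":0,"dy":-0.2,"dz":0,"rx":0,"ry":0,"rz":0,"fingers":1},{"dx":0,"dy":-0.25,"dz":0,"rx":0,"ry":0,"rz":0,"fingers":1},{"dx":0,"dy":-0.3,"dz":0,"rx":0,"ry":0,"rz":0,"fingers":1},{"dx":0,"dy":-0.35,"dz":0,"rx":0,"ry":0,"rz":0,"fingers":1},{"dx":0,"dy":-0.4,"dz":0,"rx":0,"ry":0,"rz":0,"fingers":1}]}}

```text
clock: 25.9
position: [0.5726, 0.1875, 0.0707]
tool_rot: [2.989, 1.568, -0.057]
force: [2.6, -4.7, 8.1]
grip_width: 0.0086
```

>>> {"name": "send_rows", "arguments": {"rows": [{"dx":0,"dy":-0.05,"dz":0,"rx":0,"ry":0,"rz":0,"fingers":1},{"dx":0,"dy":-0.1,"dz":0,"rx":0,"ry":0,"rz":0,"fingers":1},{"dx":0,"dy":-0.15,"dz":0,"rx":0,"ry":0,"rz":0,"fingers":1},{"dx":0,"dy":-0.2,"dz":0,"rx":0,"ry":0,"rz":0,"fingers":1},{"dx":0,"dy":-0.2,"dz":0,"rx":0,"ry":0,"rz":0,"fingers":1},{"dx":0,"dy":-0.2,"dz":0,"rx":0,"ry":0,"rz":0,"fingers":1},{"dx":0,"dy":-0.2,"dz":0,"rx":0,"ry":0,"rz":0,"fingers":1},{"dx":0,"dy":-0.2,"dz":0,"rx":0,"ry":0,"rz":0,"fingers":1}]}}

```text
clock: 26.9
position: [0.5724, 0.1895, 0.0707]
tool_rot: [3.003, 1.568, -0.043]
force: [3.2, -3.6, 8.0]
grip_width: 0.0089
```

Still only friction on the stop, so I'll keep going in small steps.

>>> {"name": "send_rows", "arguments": {"rows": [{"dx":0,"dy":-0.05,"dz":0,"rx":0,"ry":0,"rz":0,"fingers":1},{"dx":0,"dy":-0.1,"dz":0,"rx":0,"ry":0,"rz":0,"fingers":1},{"dx":0,"dy":-0.15,"dz":0,"rx":0,"ry":0,"rz":0,"fingers":1},{"dx":0,"dy":-0.2,"dz":0,"rx":0,"ry":0,"rz":0,"fingers":1},{"dx":0,"dy":-0.2,"dz":0,"rx":0,"ry":0,"rz":0,"fingers":1},{"dx":0,"dy":-0.2,"dz":0,"rx":0,"ry":0,"rz":0,"fingers":1},{"dx":0,"dy":-0.2,"dz":0,"rx":0,"ry":0,"rz":0,"fingers":1},{"dx":0,"dy":-0.2,"dz":0,"rx":0,"ry":0,"rz":0,"fingers":1}]}}

```text
clock: 27.9
position: [0.5724, 0.1901, 0.0707]
tool_rot: [2.374, 1.568, -0.673]
force: [3.0, -11.9, 11.7]
grip_width: 0.0084
```

>>> {"name": "send_rows", "arguments": {"rows": [{"dx":0,"dy":-0.05,"dz":0,"rx":0,"ry":0,"rz":0,"fingers":1},{"dx":0,"dy":-0.1,"dz":0,"rx":0,"ry":0,"rz":0,"fingers":1},{"dx":0,"dy":-0.15,"dz":0,"rx":0,"ry":0,"rz":0,"fingers":1},{"dx":0,"dy":-0.2,"dz":0,"rx":0,"ry":0,"rz":0,"fingers":1},{"dx":0,"dy":-0.2,"dz":0,"rx":0,"ry":0,"rz":0,"fingers":1},{"dx":0,"dy":-0.2,"dz":0,"rx":0,"ry":0,"rz":0,"fingers":1},{"dx":0,"dy":-0.2,"dz":0,"rx":0,"ry":0,"rz":0,"fingers":1},{"dx":0,"dy":-0.2,"dz":0,"rx":0,"ry":0,"rz":0,"fingers":1}]}}

```text
clock: 28.9
position: [0.5724, 0.1901, 0.0706]
tool_rot: [1.933, 1.566, -1.116]
force: [3.4, -20.4, 14.9]
grip_width: 0.0087
```

```bash
python3 - <<'E'
from h import *
f=grab_frame("side");c=cv2.resize(f["pixels"][250:380,170:280],None,fx=4.6,fy=4.6,interpolation=cv2.INTER_CUBIC); cv2.imwrite("pics/s13.png",c)
E
```

```text
(no output)
```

View pics/s13.png

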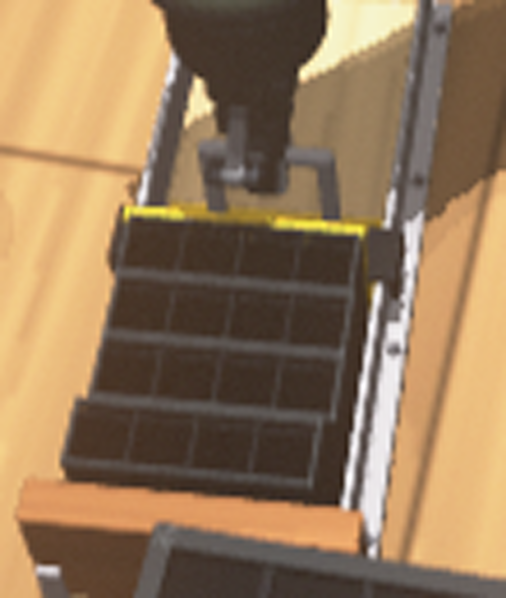

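The stop has jammed at 20 N with the reading at about 0.128, and the four books are tight together. I'll relieve the push a little, release narrowly and lift off.

>>> {"name": "send_rows", "arguments": {"rows": [{"dx":0,"dy":0.15,"dz":0,"rx":0,"ry":0,"rz":0,"fingers":1},{"dx":0,"dy":0.25,"dz":0,"rx":0,"ry":0,"rz":0,"fingers":0.4},{"dx":0,"dy":0.25,"dz":0,"rx":0,"ry":0,"rz":0,"fingers":0.2},{"dx":0,"dy":0.25,"dz":0,"rx":0,"ry":0,"rz":0,"fingers":0.2},{"dx":-1,"dy":0.25,"dz":0,"rx":0,"ry":0,"rz":0,"fingers":0.2},{"dx":-4,"dy":0.25,"dz":0,"rx":0,"ry":0,"rz":0,"fingers":0.2},{"dx":-8,"dy":0.25,"dz":0,"rx":0,"ry":0,"rz":0,"fingers":0.2},{"dx":-13,"dy":0.25,"dz":0,"rx":0,"ry":0,"rz":0,"fingers":0.2}]}}

```text
clock: 29.95
position: [0.5704, 0.1915, 0.2007]
tool_rot: [0.02, 1.57, -3.026]
force: [0.5, -0.0, 0.2]
grip_width: 0.0342
```

>>> {"name": "send_rows", "arguments": {"rows": [{"dx":-3,"dy":3,"dz":0,"rx":0,"ry":0,"rz":0,"fingers":0.2},{"dx":-5,"dy":7,"dz":0,"rx":0,"ry":0,"rz":0,"fingers":0.2},{"dx":-6,"dy":11,"dz":0,"rx":0,"ry":0,"rz":0,"fingers":0.2},{"dx":-6,"dy":15,"dz":0,"rx":0,"ry":0,"rz":0,"fingers":0.2},{"dx":-6,"dy":18,"dz":0,"rx":0,"ry":0,"rz":0,"fingers":0.2},{"dx":-6,"dy":19,"dz":0,"rx":0,"ry":0,"rz":0,"fingers":0.2},{"dx":-6,"dy":19,"dz":0,"rx":0,"ry":0,"rz":0,"fingers":0.2},{"dx":-6,"dy":19,"dz":0,"rx":0,"ry":0,"rz":0,"fingers":0.2}]}}

```text
clock: 30.95
position: [0.5891, 0.004, 0.2595]
tool_rot: [-1.743, 1.57, 1.497]
force: [0.7, 0.4, -0.5]
grip_width: 0.0343
```

```bash
python3 - <<'E'
from h import *
f=grab_frame("side");c=cv2.resize(f["pixels"][250:380,170:280],None,fx=4.6,fy=4.6,interpolation=cv2.INTER_CUBIC); cv2.imwrite("pics/s14.png",c)
f=grab_frame("scene");cv2.imwrite("pics/s15.png",f["pixels"])
E
```

```text
(no output)
```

View pics/s14.png

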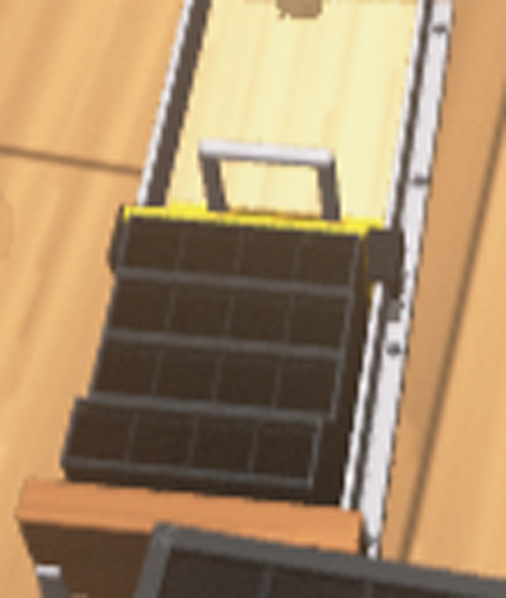

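View pics/s15.png

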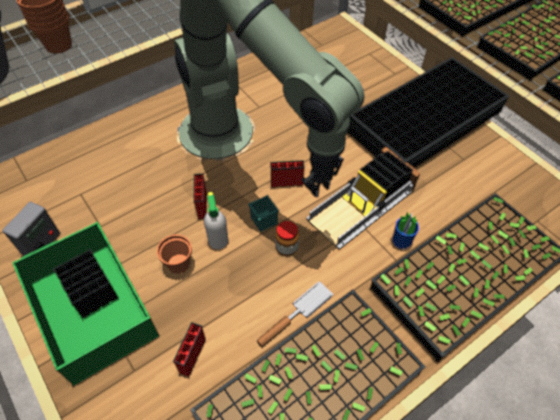

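```bash
python3 -c "
from workcell import job; print(job.job_done())"
```

```text
the job is handed in; nothing more can be done
None
```

All four black books now stand upright in the packing frame, packed between the end wall and the yellow stop. The job was handed in at about 31 s.

- **Order of work:** I first pushed the stop forward to bring the two standing books nearly together, then slid it back to about 0.275 m. I stood the two loose black books in the channel one after the other, then pushed the stop up by its loop.
- **Tightness:** On the final push the stop stopped moving at a reading of about 0.128 m (worked out from the arm's position). The push force rose from about 4 N to 20 N there, so the books are tight together and against the wall. After I let go, the picture showed the stop and books had not moved.
- **Not fully seen:** The end wall hides the foot of book 1 from the cameras. That it is against the wall rests on the 0.128 m reading and the jam, not on a direct view.
- **Book 1:** It sits a few millimetres sideways of the others, inside the channel.
- **Everything else:** The sprayer, pots, jar, label tub, trowel and red look-alikes appear where they were in the last scene picture, judged by eye.

One early disagreement: my first camera estimate of the stop was about 8 mm off. The wrist camera corrected it before I gripped the loop.

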